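Seat the splined sample chuck on the tribometer and let the load arm down

ROBOT

A 7-joint arm with a two-finger parallel gripper is mounted at the origin on the work surface. World frame = base frame: x ahead of the robot, y to its left, z up, the work surface at z = 0. Lengths are in m, angles in rad, forces in N, time in s.
With the tool pointing down it reaches from about 0.425 to 1.025 m from the base axis. Payload 9.4 kg.
Tool frame: the origin (TCP) lies on the centre line of the jaws, within the pads' length; the fingertips stand 14 mm ahead of it and the grasp point (between the pads) lies 5 mm behind it; z points along the fingers, y is the line along which they close (so a half turn about z gives the same grasp; the last joint's range is limited). The gripper opens to 93 mm and grips with 3 to 60 N. Pads are 15 mm wide; open, the fingers measure 128 mm over their backs; the gripper's body (75 mm by 188 mm) begins 65 mm behind the grasp point.
Start: joints at [1.221, 0.599, -0.003, 1.599, 0.002, 0.943, -0.08], TCP at [0.195, -0.698, 0.21] pointing down, gripper open.
Joint ranges: [-2.57, 2.57], [-0.35, 1.97], [-1.29, 1.29], [0.11, 2.56], [-1.05, 4.19], [0.11, 1.86], [-2.63, 2.63]. Speed limits (rad/s): [2.22, 2.22, 3.01, 3.01, 3.14, 3.14, 3.14].

INTERFACE

Orientations are given as a unit quaternion [x, y, z, w].
In Python, from workcell import arm, grab_frame, camera_params gives the robot as it stands.
- The arm moves only by the tool drive_tool, never from a script. Its argument "increments" is a list of rows, each an object of numbers: "rx", "ry", "rz": the turn, a rotation vector about the tool's x, y, z normalised to -1 to 1, where 1 is 6 degrees; "x", "y", "z": the shift along the tool's x, y, z normalised to -1 to 1, where 1 is 15 cm; "grip": the opening, from 0 (shut) to 1 (fully open). In form: [{"rx": .., "ry": .., "rz": .., "x": .., "y": .., "z": .., "grip": ..}, ...]. A call has exactly 8 rows; each row shifts and turns the commanded pose from where the row before left it, along the tool's axes as they then stand; what a row does not reach is not made up. A row lasts 1/12 s, in which the tool goes at most 41.7 mm and 7.16 degrees, less where a joint would pass 70% of its speed; a pose out of reach is approached as far as the arm can. A call with a number of a shift or a turn outside -1 to 1 is refused whole. A call with a gripper value outside its range is refused whole. The fingers move at their own pace and stop on an object; the grip force is fixed at half the most. Time passes only in rows, so rows that do not move let the fingers close, or fill a call up. It gives the time, the measured TCP pose, the force, the opening and the grip force at its end, in the units of the state.
- arm.get_obs(): the state, without advancing time (a new reading comes with each control period).
- grab_frame(name): name is "scene" or "top" or "wrist"; returns (picture, depth): 400x640x3 uint8, blue, green, red; 400x640 float32, m along the optical axis (not along the pixel's ray), 0 where there is no reading.
- camera_params(name): a dict with "vertical_fov" (degrees; the focal length in pixels is half the picture's height over the tangent of half this angle, whatever the lens; pixels are square), "cx", "cy" (the principal point, pixels), "rvec" (rotation vector, rad) and "tvec" (3), from world to camera coordinates, as OpenCV has them; the wrist camera has in their place "T_tool_cam" (4x4, takes a point from camera to tool coordinates, whose origin is the TCP and whose axes are the flange's). Camera axes: x right, y down, z forward; pixel columns grow to the right and rows downward; lengths in m; the calibration is good to about 2 mm. A picture is of the moment at which its call begins: read the wrist's pose just before it. camera_params takes no time and is no camera call.
- arm.hand_in(): hands the job in; it is judged then, once.
The state is a dict: "t": time; "joints": joint angles; "qvel": joint speeds; "joint_torque": joint torques, N m; "tool_pos": TCP position; "orientation": TCP orientation; "force": force on the tool from outside, world axes, zero at the start; "moment": the same for the moment, N m; "opening": finger opening in m; "finger_force": force on a finger pad.
Only numpy, scipy, OpenCV 4.12 (cv2) and the standard library are available. Lean on these libraries where they do the work, as an engineer would, in place of code of your own. Each camera call takes 0.05 s, during which the arm holds its last target. There are 200 camera calls.

TASK

Fit the sample chuck onto the tribometer's splined drive spindle: set it upright over the spindle nose, press lightly and rock it about its axis until the splines mesh, and slide it fully home on the shoulder without forcing it. Then let go of it, tip the load arm forward and let it come down gently so that its ball rests on the sample disc, and leave everything else on the bench where it is.

Things in the scene. Friction and masses are not known exactly. Their poses are not given: they have to be found in the camera images.
- chuck: Loose dark steel sample chuck: fluted cylinder 56 mm in diameter, body 46 mm tall, with a polished 45 mm steel disc on top held by three small brass clamps (up to 54 mm above the underside); about 0.42 kg. Stands upright on the bench, left or right of the tribometer. Origin: centre of its underside, z up along its axis. Grip it by its side from above.
- chuck_bore (a point): The same point as the chuck's origin: the mouth of its bore, 36 mm deep from below, with six grooves 8 mm wide for the spindle's splines, every 60 degrees (a land between two grooves points to the chuck's own +x); the lands begin 3 mm up inside and leave a round 29.8 mm between them. On the spindle the chuck has 0.9 mm of play all round and about 2 degrees either way in angle.
- chuck_disc (a point): Centre of the polished face of the sample disc, on the chuck's axis, 51 mm above its underside.
- tribometer: Fixed white bench tribometer (pin-on-disc wear tester), 280 mm wide (y), 90 mm tall; in x from 130 mm before the spindle axis to 200 mm behind it. Origin: on the bench right under the spindle axis; x points from the spindle to the load arm's pedestal, z up. More than 40 N on the splines before the chuck is home bruises them; so does landing it on the shoulder with over 90 N.
- spindle_seat (a point): Centre of the shoulder of the upright steel drive spindle, 105 mm above the bench: where the centre of the chuck's underside lies when fully home. Axes as tribometer. Shoulder 49 mm in diameter; the drip tray around it lies 13 mm lower. With the chuck's splines resting end-on upon the spindle's, the chuck's underside is 19 mm above this point.
- spindle_tip (a point): Tip of the spindle on its axis, 33 mm above the shoulder. Six splines every 60 degrees run 22 mm up from the shoulder (7 mm wide, 36 mm over all, core 28 mm); above them a plain nose, 28 mm wide for 5 mm, then tapering over 6 mm to 18 mm. The spindle stands at an unknown angle that no reading gives (nor this point's axes); it can turn, but stiffly, 0.3 N m.
- load_pivot (a point): Middle of the load arm's pivot, 115 mm from the spindle axis along the tribometer's x, 186 mm above the bench; the pivot's axis is level, along the tribometer's y. It is held by two aluminium cheeks, 50 mm over all in y, 32 mm in x, up to 200 mm above the bench.
- load_handle (a point): Middle of the black cross handle at the load arm's free end, a round bar 12 mm thick, 44 mm long along the tribometer's y, 155 mm from the pivot. The arm is a bar 12 mm wide and 10 mm thick; 100 mm from the pivot it carries a brass weight (34 mm across, 16 mm high) on its upper side and the ball holder below.
- load_arm (a joint): Angle of the load arm in rad: 0 = level, its ball on the disc of a chuck that is fully home; 1.57 = upright; it starts leaning back on its stop, near 1.75. Above about 1.5 it falls back to the stop; tipped well forward of that it sinks by its own weight, slowed by a damper (at most 0.6 rad/s), in about 3.5 s from 1.2. Tipping it takes about 2 N at the handle. Do not slam it.
- bottle: White plastic bottle with a blue cap, 52 mm in diameter, 130 mm tall, standing on the bench on the other side of the tribometer from the chuck; origin at the centre of its underside. To be left alone.
- specimen: Black resin specimen mount, 30 mm in diameter, 20 mm tall, on the bench; origin at the centre of its underside. To be left alone.
- weight: Brass dead weight with a small knob, 40 mm in diameter, 33 mm tall, on the bench; origin at the centre of its underside. To be left alone.

How it is judged:
By the outcome, as a careful person would: the job done as asked, in the order asked, and still so for the second after the job is handed in, with the robot touching nothing.
It also fails if it takes over 72 s, if anything falls off the work surface, if the arm or the gripper's body presses on something with over 40 N, if the wrist force passes 120 N, or if a joint passes its speed limit or range.

## Working session

There is one attempt and no reset: what is moved stays moved. The work goes in short steps, Python scripts to look and compute and a tool call to move; the robot and the scene stay as the last step left them, time stands still between calls to the robot, and variables do not carry over. Pictures are saved under pics/ and viewed, at most 10 in all, crops included, and the job is handed in when it is done.

Besides the shell and the picture viewer there is one more tool, called after "Call:" by a JSON object that holds its "fn" and its "kwargs", one argument or row to a line. drive_tool: Moves the arm, as the interface text tells. Its arguments: {"type":"object","properties":{"increments":{"type":"array"}},"required":["increments"]}

```bash
mkdir -p pics; ls; cat > h.py <<'E'
import numpy as np, cv2
from scipy.spatial.transform import Rotation as R
from workcell import arm, grab_frame, camera_params
def cam(name,o=None):
    p=camera_params(name); f=200/np.tan(np.radians(p['vertical_fov'])/2)
    if name=='wrist':
        T=np.eye(4);T[:3,:3]=R.from_quat(o['orientation']).as_matrix();T[:3,3]=o['tool_pos']
        T=T@np.array(p['T_tool_cam'])
    else:
        Rm=cv2.Rodrigues(np.array(p['rvec'],float))[0];T=np.eye(4);T[:3,:3]=Rm.T;T[:3,3]=-Rm.T@np.array(p['tvec'],float).ravel()
    return f,p['cx'],p['cy'],T
def ray(c,u,v,z):
    f,cx,cy,T=c; d=T[:3,:3]@np.array([(u-cx)/f,(v-cy)/f,1]); return T[:3,3]+d*(z-T[2,3])/d[2]
def proj(c,P):
    f,cx,cy,T=c; q=T[:3,:3].T@(np.array(P)-T[:3,3]); return f*q[0]/q[2]+cx,f*q[1]/q[2]+cy
def cloud(c,D):
    f,cx,cy,T=c; v,u=np.indices(D.shape); q=np.stack([(u-cx)/f*D,(v-cy)/f*D,D],-1)
    return q@T[:3,:3].T+T[:3,3]
E
python3 - <<'E'
from h import *
o=arm.get_obs(); print(o)
for n in ['scene','top']:
    I,D=grab_frame(n); cv2.imwrite(f'pics/{n}0.png',I); np.savez(f'{n}0.npz',I=I,D=D); c=cam(n); print(n,c[:3],c[3].round(3).tolist())
print(camera_params('wrist'))
E
```

```text
pics
{'t': 0.0, 'joints': array([ 1.2212992 ,  0.60012074, -0.00254509,  1.60013297,  0.00175149,
        0.94286829, -0.07976411]), 'qvel': array([ 0.00013693,  0.00064788,  0.00155239,  0.00117964,  0.0011388 ,
        0.00090143, -0.00040869]), 'joint_torque': array([-6.52790368e-04, -7.65077806e+01,  1.49705362e+00, -2.52364075e+01,
       -5.24379651e-02,  1.66972488e-02,  1.32653972e-04]), 'tool_pos': array([ 0.19519597, -0.69771263,  0.20896199]), 'orientation': array([ 9.90707257e-01,  1.36009364e-01, -1.53289637e-04, -7.48074138e-04]), 'force': array([-0.06569018, -0.28006426,  0.17056171]), 'moment': array([ 0.0253887 ,  0.10280256, -0.00211658]), 'finger_force': 0.0, 'opening': 0.09306124610240424}
scene (np.float64(396.51578489399054), 314.28489648101277, 198.3564076088715) [[-0.441, 0.472, -0.763, 1.304], [0.897, 0.217, -0.384, 0.345], [-0.016, -0.854, -0.52, 0.612], [0.0, 0.0, 0.0, 1.0]]
top (np.float64(486.77174660354285), 323.33732394284806, 189.77289879425138) [[-0.013, -0.988, 0.152, 0.414], [-1.0, 0.01, -0.021, 0.003], [0.019, -0.152, -0.988, 1.218], [0.0, 0.0, 0.0, 1.0]]
{'vertical_fov': 62.72782622712098, 'cx': 322.697128280338, 'cy': 201.60260459014222, 'T_tool_cam': array([[-5.59069301e-04, -9.57751550e-01, -2.87596342e-01,
         8.12307565e-02],
       [ 9.99999827e-01, -5.88178045e-04,  1.48097492e-05,
         4.31791379e-04],
       [-1.83341914e-04, -2.87596284e-01,  9.57751713e-01,
        -1.74393566e-01],
       [ 0.00000000e+00,  0.00000000e+00,  0.00000000e+00,
         1.00000000e+00]])}
```

View pics/scene0.png

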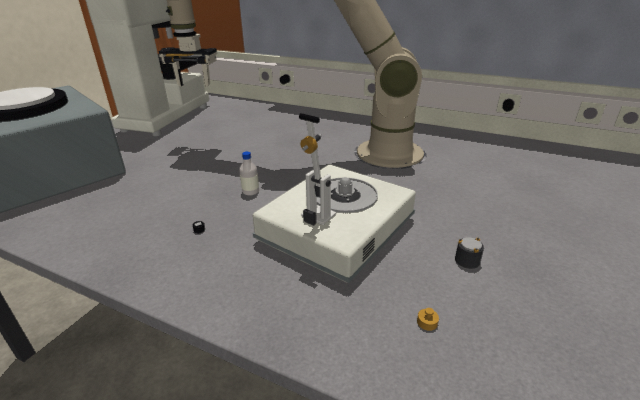

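View pics/top0.png

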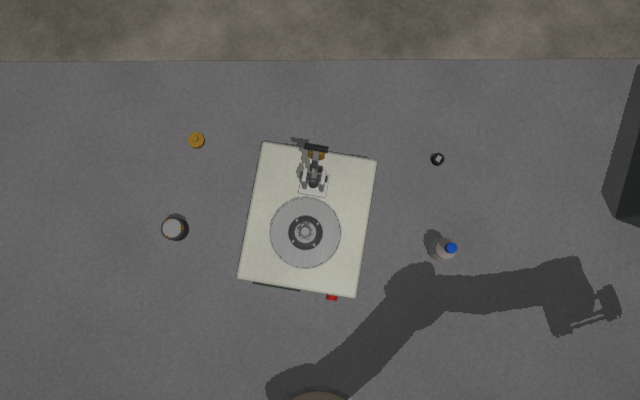

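The scene view shows the tribometer in the middle, with its load arm leaning back. The chuck is at (470,252), the bottle at (249,175), and the weight at (428,320). In the top view the chuck is at (173,229), the spindle at (305,232), the handle at (316,148) and the bottle at (445,248).

```bash
python3 - <<'E'
from h import *
z=np.load('top0.npz');I,D=z['I'],z['D'];c=cam('top');P=cloud(c,D)
def st(n,u0,u1,v0,v1,zl,zh):
    Q=P[v0:v1,u0:u1].reshape(-1,3);Q=Q[(Q[:,2]>zl)&(Q[:,2]<zh)];print(n,len(Q),Q.mean(0).round(4),Q.min(0).round(3),Q.max(0).round(3))
    return Q
st('chucktop',150,200,205,255,.044,.06)
st('bench',20,100,300,380,-1,1)
st('shoulder',285,325,212,252,.099,.112)
st('spindletip',285,325,212,252,.130,.15)
st('tray',265,345,190,275,.085,.097)
Q=st('housing',230,385,135,305,.08,.098)
r=cv2.minAreaRect(Q[:,:2].astype(np.float32));print(r)
st('handle',295,340,135,165,.30,.40)
st('all high',295,340,135,165,.2,.5)
st('bottle',425,465,230,265,.1,.15)
print(ray(c,305,232,.138),ray(c,173,229,.051),ray(c,316,148,.338))
# tray circle
g=cv2.cvtColor(I,cv2.COLOR_BGR2GRAY)
print(cv2.HoughCircles(cv2.medianBlur(g,3),cv2.HOUGH_GRADIENT,1,50,param1=100,param2=30,minRadius=28,maxRadius=45))
E
```

```text
chucktop 405 [0.5061 0.3398 0.0503] [0.479 0.313 0.044] [0.532 0.368 0.058]
bench 6363 [2.458e-01 6.132e-01 6.000e-04] [ 0.153  0.512 -0.008] [0.339 0.716 0.009]
shoulder 369 [0.4873 0.022  0.1031] [ 0.454 -0.016  0.099] [0.523 0.055 0.111]
spindletip 122 [0.4884 0.0226 0.1364] [0.473 0.009 0.13 ] [0.502 0.038 0.142]
tray 5770 [0.4874 0.0246 0.0916] [ 0.392 -0.069  0.085] [0.589 0.116 0.097]
housing 15301 [0.514  0.0174 0.0907] [ 0.34  -0.148  0.08 ] [0.708 0.181 0.098]
((0.5215620398521423, 0.016422823071479797), (0.28032371401786804, 0.33418500423431396), 79.7595443725586)
handle 199 [ 0.6262 -0.0032  0.337 ] [ 0.616 -0.025  0.3  ] [0.637 0.019 0.349]
all high 327 [ 0.6249 -0.0029  0.3184] [ 0.607 -0.025  0.27 ] [0.65  0.019 0.349]
bottle 133 [ 0.4484 -0.302   0.1235] [ 0.436 -0.317  0.1  ] [ 0.462 -0.291  0.135]
[0.48588653 0.02190729 0.138     ] [0.50262383 0.33757055 0.051     ] [ 0.62774157 -0.00318247  0.338     ]
[[[304.5 230.5  34.9]]]
```

Call:
{"fn": "drive_tool", "kwargs": {
  "increments": [
    {"x": 0.158, "y": -0.171, "z": -0.0625, "grip": 1},
    {"x": 0.158, "y": -0.171, "z": -0.0625, "grip": 1},
    {"x": 0.158, "y": -0.171, "z": -0.0625, "grip": 1},
    {"x": 0.158, "y": -0.171, "z": -0.0625, "grip": 1},
    {"x": 0.158, "y": -0.171, "z": -0.0625, "grip": 1},
    {"x": 0.158, "y": -0.171, "z": -0.0625, "grip": 1},
    {"x": 0.158, "y": -0.171, "z": -0.0625, "grip": 1},
    {"x": 0.158, "y": -0.171, "z": -0.0625, "grip": 1}
  ]
}}

```text
validation failed for argument at $.in...
```

Call:
{"fn": "drive_tool", "kwargs": {
  "increments": [
    {"x": 0.158, "y": -0.171, "z": -0.0625, "grip": 1},
    {"x": 0.158, "y": -0.171, "z": -0.0625, "grip": 1},
    {"x": 0.158, "y": -0.171, "z": -0.0625, "grip": 1},
    {"x": 0.158, "y": -0.171, "z": -0.0625, "grip": 1},
    {"x": 0.158, "y": -0.171, "z": -0.0625, "grip": 1},
    {"x": 0.158, "y": -0.171, "z": -0.0625, "grip": 1},
    {"x": 0.158, "y": -0.171, "z": -0.0625, "grip": 1},
    {"x": 0.158, "y": -0.171, "z": -0.0625, "grip": 1}
  ]
}}

```text
validation failed for argument at $.in...
```

Call:
{"fn": "drive_tool", "kwargs": {
  "increments": [
    {"rx": 0, "ry": 0, "rz": 0, "x": 0.158, "y": -0.171, "z": -0.0625, "grip": 1},
    {"rx": 0, "ry": 0, "rz": 0, "x": 0.158, "y": -0.171, "z": -0.0625, "grip": 1},
    {"rx": 0, "ry": 0, "rz": 0, "x": 0.158, "y": -0.171, "z": -0.0625, "grip": 1},
    {"rx": 0, "ry": 0, "rz": 0, "x": 0.158, "y": -0.171, "z": -0.0625, "grip": 1},
    {"rx": 0, "ry": 0, "rz": 0, "x": 0.158, "y": -0.171, "z": -0.0625, "grip": 1},
    {"rx": 0, "ry": 0, "rz": 0, "x": 0.158, "y": -0.171, "z": -0.0625, "grip": 1},
    {"rx": 0, "ry": 0, "rz": 0, "x": 0.158, "y": -0.171, "z": -0.0625, "grip": 1},
    {"rx": 0, "ry": 0, "rz": 0, "x": 0.158, "y": -0.171, "z": -0.0625, "grip": 1}
  ]
}}

```text
t: 0.77
tool_pos: [0.323, -0.4477, 0.285]
orientation: [0.991, 0.136, -0.0, -0.0]
force: [0.4, -0.9, 0.1]
opening: 0.0929
finger_force: 0.0
```

Works well. I'll do the second half of the leg, then pass in front of the load arm.

Call:
{"fn": "drive_tool", "kwargs": {
  "increments": [
    {"rx": 0, "ry": 0, "rz": 0, "x": 0.158, "y": -0.171, "z": -0.0625, "grip": 1},
    {"rx": 0, "ry": 0, "rz": 0, "x": 0.158, "y": -0.171, "z": -0.0625, "grip": 1},
    {"rx": 0, "ry": 0, "rz": 0, "x": 0.158, "y": -0.171, "z": -0.0625, "grip": 1},
    {"rx": 0, "ry": 0, "rz": 0, "x": 0.158, "y": -0.171, "z": -0.0625, "grip": 1},
    {"rx": 0, "ry": 0, "rz": 0, "x": 0.158, "y": -0.171, "z": -0.0625, "grip": 1},
    {"rx": 0, "ry": 0, "rz": 0, "x": 0.158, "y": -0.171, "z": -0.0625, "grip": 1},
    {"rx": 0, "ry": 0, "rz": 0, "x": 0.158, "y": -0.171, "z": -0.0625, "grip": 1},
    {"rx": 0, "ry": 0, "rz": 0, "x": 0.158, "y": -0.171, "z": -0.0625, "grip": 1}
  ]
}}

```text
t: 1.43
tool_pos: [0.4501, -0.1991, 0.3602]
orientation: [0.991, 0.136, -0.0, 0.0]
force: [0.4, -0.8, 0.3]
opening: 0.093
finger_force: 0.0
```

Call:
{"fn": "drive_tool", "kwargs": {
  "increments": [
    {"rx": 0, "ry": 0, "rz": 0, "x": 0.0625, "y": -0.223, "z": 0, "grip": 1},
    {"rx": 0, "ry": 0, "rz": 0, "x": 0.0625, "y": -0.223, "z": 0, "grip": 1},
    {"rx": 0, "ry": 0, "rz": 0, "x": 0.0625, "y": -0.223, "z": 0, "grip": 1},
    {"rx": 0, "ry": 0, "rz": 0, "x": 0.0625, "y": -0.223, "z": 0, "grip": 1},
    {"rx": 0, "ry": 0, "rz": 0, "x": 0.0625, "y": -0.223, "z": 0, "grip": 1},
    {"rx": 0, "ry": 0, "rz": 0, "x": 0.0625, "y": -0.223, "z": 0, "grip": 1},
    {"rx": 0, "ry": 0, "rz": 0, "x": 0.0625, "y": -0.223, "z": 0, "grip": 1},
    {"rx": 0, "ry": 0, "rz": 0, "x": 0.0625, "y": -0.223, "z": 0, "grip": 1}
  ]
}}

```text
t: 2.1
tool_pos: [0.4495, 0.0787, 0.3598]
orientation: [0.991, 0.136, -0.0, 0.0]
force: [0.8, 0.1, -0.1]
opening: 0.0926
finger_force: 0.0
```

```bash
cat > snap.py <<'E'
import sys
from h import *
def snap(n):
    o=arm.get_obs(); I,D=grab_frame('wrist'); np.savez(n+'.npz',I=I,D=D,p=o['tool_pos'],q=o['orientation']); return o,I,D,cam('wrist',o)
def load(n):
    z=np.load(n+'.npz'); return z['I'],z['D'],cam('wrist',dict(tool_pos=z['p'],orientation=z['q']))
E
python3 - <<'E'
from snap import *
o,I,D,c=snap('w1'); u,v=map(int,proj(c,[.4875,.023,.127])); print(u,v)
cv2.imwrite('pics/w1.png',cv2.resize(I[max(0,v-75):v+75,max(0,u-100):u+100],None,fx=4,fy=4,interpolation=cv2.INTER_CUBIC))
E
```

```text
373 153
```

Call:
{"fn": "drive_tool", "kwargs": {
  "increments": [
    {"rx": 0, "ry": 0, "rz": 0, "x": 0.103, "y": -0.196, "z": 0.117, "grip": 1},
    {"rx": 0, "ry": 0, "rz": 0, "x": 0.103, "y": -0.196, "z": 0.117, "grip": 1},
    {"rx": 0, "ry": 0, "rz": 0, "x": 0.103, "y": -0.196, "z": 0.117, "grip": 1},
    {"rx": 0, "ry": 0, "rz": 0, "x": 0.103, "y": -0.196, "z": 0.117, "grip": 1},
    {"rx": 0, "ry": 0, "rz": 0, "x": 0.103, "y": -0.196, "z": 0.117, "grip": 1},
    {"rx": 0, "ry": 0, "rz": 0, "x": 0.103, "y": -0.196, "z": 0.117, "grip": 1},
    {"rx": 0, "ry": 0, "rz": 0, "x": 0.103, "y": -0.196, "z": 0.117, "grip": 1},
    {"rx": 0, "ry": 0, "rz": 0, "x": 0.103, "y": -0.196, "z": 0.117, "grip": 1}
  ]
}}

```text
t: 2.82
tool_pos: [0.5058, 0.3381, 0.218]
orientation: [0.991, 0.136, -0.0, 0.0]
force: [1.0, -1.2, 0.1]
opening: 0.0929
finger_force: 0.0
```

View pics/w1.png

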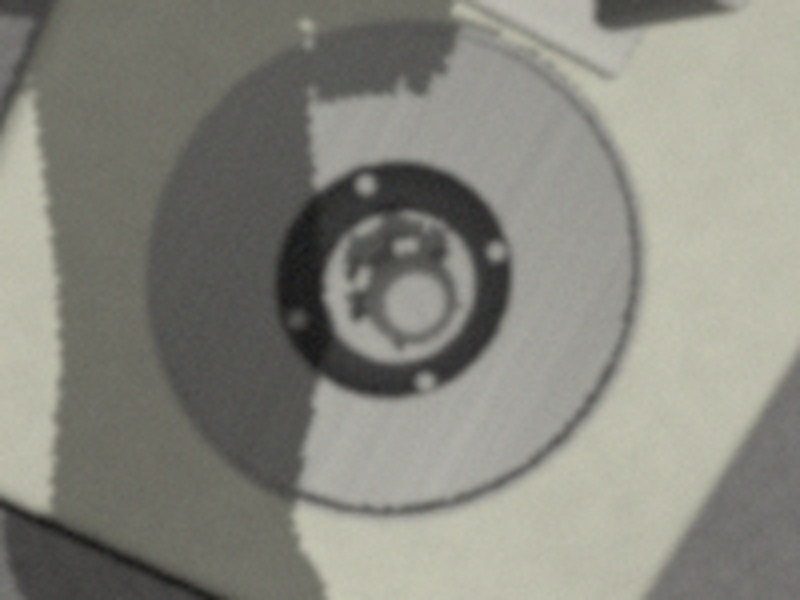

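The wrist picture shows the spindle. The tip disc is at crop (413,297), the shoulder ring is centred near (400,287), and spline tops show at about (405,245) and (355,275). Next is the chuck close up.

```bash
python3 - <<'E'
from snap import *
I,D,c=load('w1'); print('tip',ray(c,273+413/4,78+297/4,.138),'ring',ray(c,273+400/4,78+287/4,.105),
 'spl',ray(c,273+405/4,78+245/4,.127),ray(c,273+355/4,78+275/4,.127))
P=cloud(c,D);m=(P[...,2]>.099)&(P[...,2]<.145)&(np.hypot(P[...,0]-.4875,P[...,1]-.023)<.03)
print('tipcloud',P[m&(P[...,2]>.133)].mean(0),(m&(P[...,2]>.133)).sum(),'should',P[m&(P[...,2]<.11)].mean(0))
o,I,D,c=snap('w2');print(o['t'],o['tool_pos'])
P=cloud(c,D);m=(P[...,2]>.046)&(P[...,2]<.058)&(np.hypot(P[...,0]-.506,P[...,1]-.339)<.05)
print(m.sum(),P[m].mean(0),P[m].min(0),P[m].max(0)); print(cv2.minEnclosingCircle(P[m][:,:2].astype(np.float32)))
u,v=map(int,proj(c,[.506,.339,.05])); print(u,v)
v0,u0=max(0,v-75),max(0,u-100);print(u0,v0)
cv2.imwrite('pics/w2.png',cv2.resize(I[v0:v0+150,u0:u0+200],None,fx=4,fy=4,interpolation=cv2.INTER_CUBIC))
E
```

```text
tip [0.4904619  0.02251049 0.138     ] ring [0.48930563 0.02114859 0.105     ] spl [0.50389887 0.02771408 0.127     ] [0.49106231 0.0397166  0.127     ]
tipcloud [0.48951507 0.02286827 0.13633697] 328 should [0.49108913 0.02641703 0.10318787]
2.8167 [0.50582904 0.33807586 0.2180219 ]
1611 [0.5076774  0.34111498 0.05025318] [0.47987162 0.31358645 0.04600163] [0.53438965 0.36790997 0.05484752]
((0.5066245794296265, 0.3408587872982025), 0.027933906763792038)
321 181
221 106
```

View pics/w2.png

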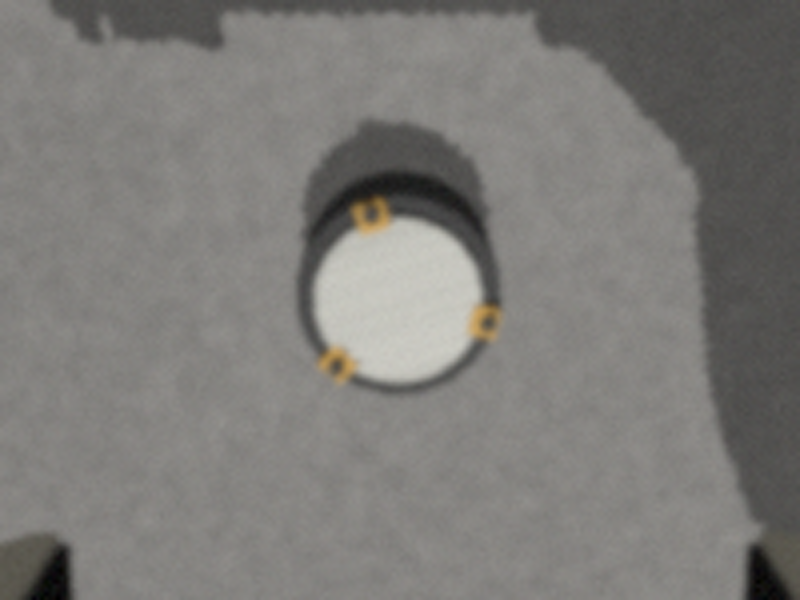

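Disc centre is at crop (398,298). The clamps sit at (371,215), (485,323) and (338,366). I'll turn the gripper to a yaw that clears the clamps and suits the spindle, descending as it turns.

Call:
{"fn": "drive_tool", "kwargs": {
  "increments": [
    {"rx": 0, "ry": 0, "rz": -0.944, "x": 0, "y": 0, "z": 0.04, "grip": 1},
    {"rx": 0, "ry": 0, "rz": -0.944, "x": 0, "y": 0, "z": 0.04, "grip": 1},
    {"rx": 0, "ry": 0, "rz": -0.944, "x": 0, "y": 0, "z": 0.04, "grip": 1},
    {"rx": 0, "ry": 0, "rz": -0.944, "x": 0, "y": 0, "z": 0.04, "grip": 1},
    {"rx": 0, "ry": 0, "rz": -0.944, "x": 0, "y": 0, "z": 0.04, "grip": 1},
    {"rx": 0, "ry": 0, "rz": -0.944, "x": 0, "y": 0, "z": 0.04, "grip": 1},
    {"rx": 0, "ry": 0, "rz": -0.944, "x": 0, "y": 0, "z": 0.04, "grip": 1},
    {"rx": 0, "ry": 0, "rz": -0.944, "x": 0, "y": 0, "z": 0.04, "grip": 1}
  ]
}}

```text
t: 3.53
tool_pos: [0.5057, 0.3362, 0.1709]
orientation: [0.861, 0.509, -0.0, 0.0]
force: [0.0, 0.1, -0.4]
opening: 0.0929
finger_force: 0.0
```

Call:
{"fn": "drive_tool", "kwargs": {
  "increments": [
    {"rx": 0, "ry": 0, "rz": -0.944, "x": 0, "y": 0, "z": 0, "grip": 1},
    {"rx": 0, "ry": 0, "rz": -0.944, "x": 0, "y": 0, "z": 0, "grip": 1},
    {"rx": 0, "ry": 0, "rz": -0.944, "x": 0, "y": 0, "z": 0, "grip": 1},
    {"rx": 0, "ry": 0, "rz": -0.944, "x": 0, "y": 0, "z": 0, "grip": 1},
    {"rx": 0, "ry": 0, "rz": -0.944, "x": 0, "y": 0, "z": 0, "grip": 1},
    {"rx": 0, "ry": 0, "rz": -0.944, "x": 0, "y": 0, "z": 0, "grip": 1},
    {"rx": 0, "ry": 0, "rz": -0.944, "x": 0, "y": 0, "z": 0, "grip": 1},
    {"rx": 0, "ry": 0, "rz": -0.944, "x": 0, "y": 0, "z": 0, "grip": 1}
  ]
}}

```text
t: 4.2
tool_pos: [0.5058, 0.3362, 0.1712]
orientation: [0.598, 0.801, -0.0, 0.0]
force: [-0.5, -0.8, -0.2]
opening: 0.0927
finger_force: 0.0
```

Call:
{"fn": "drive_tool", "kwargs": {
  "increments": [
    {"rx": 0, "ry": 0, "rz": -0.944, "x": 0, "y": 0, "z": 0, "grip": 1},
    {"rx": 0, "ry": 0, "rz": -0.944, "x": 0, "y": 0, "z": 0, "grip": 1},
    {"rx": 0, "ry": 0, "rz": -0.944, "x": 0, "y": 0, "z": 0, "grip": 1},
    {"rx": 0, "ry": 0, "rz": -0.944, "x": 0, "y": 0, "z": 0, "grip": 1},
    {"rx": 0, "ry": 0, "rz": -0.944, "x": 0, "y": 0, "z": 0, "grip": 1},
    {"rx": 0, "ry": 0, "rz": -0.944, "x": 0, "y": 0, "z": 0, "grip": 1},
    {"rx": 0, "ry": 0, "rz": -0.944, "x": 0, "y": 0, "z": 0, "grip": 1},
    {"rx": 0, "ry": 0, "rz": -0.944, "x": 0, "y": 0, "z": 0, "grip": 1}
  ]
}}

```text
t: 4.87
tool_pos: [0.5059, 0.3361, 0.1711]
orientation: [0.243, 0.97, -0.0, -0.0]
force: [0.3, -0.5, -0.6]
opening: 0.0929
finger_force: 0.0
```

```bash
cat >> snap.py <<'E'
def delta(t,yaw=None):
    o=arm.get_obs();M=R.from_quat(o['orientation']).as_matrix();y=np.degrees(np.arctan2(M[1,0],M[0,0]))
    print('t',o['t'],'pos',o['tool_pos'].round(4),'yaw',y.round(2),'tilt z',M[:,2].round(4),'j',np.round(o['joints'],2),'d/0.15',(M.T@(np.array(t)-o['tool_pos'])/.15).round(4))
E
python3 - <<'E'
from snap import *
I,D,c=load('w2');print(ray(c,320.5,180.5,.051))
o,I,D,c=snap('w3')
b=I.astype(int);P=cloud(c,D)
m=(I.min(2)>150)&(abs(P[...,2]-.051)<.012)&(np.hypot(P[...,0]-.507,P[...,1]-.341)<.035)
n,l,s,ce=cv2.connectedComponentsWithStats(m.astype(np.uint8));k=1+s[1:,4].argmax();print(s[k],ce[k],ray(c,*ce[k],.051))
ct=max(cv2.findContours((l==k).astype(np.uint8),0,1)[0],key=len);e=cv2.fitEllipse(ct);print(e,ray(c,*e[0],.051))
delta([.507,.341,.026])
E
```

```text
[0.50524384 0.33994337 0.051     ]
[306 170  23  31 308] [316.55519481 182.45454545] [0.49520909 0.33563228 0.051     ]
((316.92425537109375, 183.6952362060547), (16.228174209594727, 30.884380340576172), 32.04447555541992) [0.49640242 0.33537155 0.051     ]
t 4.9167 pos [0.5059 0.3359 0.1708] yaw 152.21 tilt z [-8.0e-04 -1.1e-03 -1.0e+00] j [-0.03  0.72 -1.05  1.87  0.74  1.   -0.31] d/0.15 [0.0091 0.0345 0.9656]
```

Call:
{"fn": "drive_tool", "kwargs": {
  "increments": [
    {"rx": 0, "ry": 0, "rz": 0, "x": 0.001, "y": 0.004, "z": 0.121, "grip": 1},
    {"rx": 0, "ry": 0, "rz": 0, "x": 0.001, "y": 0.004, "z": 0.121, "grip": 1},
    {"rx": 0, "ry": 0, "rz": 0, "x": 0.001, "y": 0.004, "z": 0.121, "grip": 1},
    {"rx": 0, "ry": 0, "rz": 0, "x": 0.001, "y": 0.004, "z": 0.121, "grip": 1},
    {"rx": 0, "ry": 0, "rz": 0, "x": 0.001, "y": 0.004, "z": 0.121, "grip": 1},
    {"rx": 0, "ry": 0, "rz": 0, "x": 0.001, "y": 0.004, "z": 0.121, "grip": 1},
    {"rx": 0, "ry": 0, "rz": 0, "x": 0.001, "y": 0.004, "z": 0.121, "grip": 1},
    {"rx": 0, "ry": 0, "rz": 0, "x": 0.001, "y": 0.004, "z": 0.121, "grip": 1}
  ]
}}

```text
t: 5.58
tool_pos: [0.5071, 0.3411, 0.0252]
orientation: [0.247, 0.969, -0.0, -0.0]
force: [0.6, 0.5, 0.2]
opening: 0.0928
finger_force: 0.0
```

Call:
{"fn": "drive_tool", "kwargs": {
  "increments": [
    {"rx": 0, "ry": 0, "rz": 0, "x": 0, "y": 0, "z": 0, "grip": 0.7},
    {"rx": 0, "ry": 0, "rz": 0, "x": 0, "y": 0, "z": 0, "grip": 0.65},
    {"rx": 0, "ry": 0, "rz": 0, "x": 0, "y": 0, "z": 0, "grip": 0.62},
    {"rx": 0, "ry": 0, "rz": 0, "x": 0, "y": 0, "z": 0, "grip": 0.58},
    {"rx": 0, "ry": 0, "rz": 0, "x": 0, "y": 0, "z": 0, "grip": 0.5},
    {"rx": 0, "ry": 0, "rz": 0, "x": 0, "y": 0, "z": 0, "grip": 0.4},
    {"rx": 0, "ry": 0, "rz": 0, "x": 0, "y": 0, "z": 0, "grip": 0.4},
    {"rx": 0, "ry": 0, "rz": 0, "x": 0, "y": 0, "z": 0, "grip": 0.4}
  ]
}}

```text
t: 6.25
tool_pos: [0.507, 0.3411, 0.0269]
orientation: [0.246, 0.969, -0.0, 0.0]
force: [-0.5, -3.6, 6.6]
opening: 0.0555
finger_force: 30.0
```

Call:
{"fn": "drive_tool", "kwargs": {
  "increments": [
    {"rx": 0, "ry": 0, "rz": 0, "x": 0, "y": 0, "z": -0.05, "grip": 0.4},
    {"rx": 0, "ry": 0, "rz": 0, "x": 0, "y": 0, "z": -0.15, "grip": 0.4},
    {"rx": 0, "ry": 0, "rz": 0, "x": 0, "y": 0, "z": -0.18, "grip": 0.4},
    {"rx": 0, "ry": 0, "rz": 0, "x": 0, "y": 0, "z": -0.18, "grip": 0.4},
    {"rx": 0, "ry": 0, "rz": 0, "x": 0, "y": 0, "z": -0.18, "grip": 0.4},
    {"rx": 0, "ry": 0, "rz": 0, "x": 0, "y": 0, "z": -0.18, "grip": 0.4},
    {"rx": 0, "ry": 0, "rz": 0, "x": 0, "y": 0, "z": -0.15, "grip": 0.4},
    {"rx": 0, "ry": 0, "rz": 0, "x": 0, "y": 0, "z": -0.1, "grip": 0.4}
  ]
}}

```text
t: 6.92
tool_pos: [0.507, 0.3421, 0.2042]
orientation: [0.245, 0.969, 0.001, 0.001]
force: [0.8, 0.5, -4.1]
opening: 0.0552
finger_force: 30.0
```

Call:
{"fn": "drive_tool", "kwargs": {
  "increments": [
    {"rx": 0, "ry": 0, "rz": 0, "x": -0.057, "y": -0.12, "z": 0, "grip": 0.4},
    {"rx": 0, "ry": 0, "rz": 0, "x": -0.057, "y": -0.12, "z": 0, "grip": 0.4},
    {"rx": 0, "ry": 0, "rz": 0, "x": -0.057, "y": -0.12, "z": 0, "grip": 0.4},
    {"rx": 0, "ry": 0, "rz": 0, "x": -0.057, "y": -0.12, "z": 0, "grip": 0.4},
    {"rx": 0, "ry": 0, "rz": 0, "x": -0.057, "y": -0.12, "z": 0, "grip": 0.4},
    {"rx": 0, "ry": 0, "rz": 0, "x": -0.057, "y": -0.12, "z": 0, "grip": 0.4},
    {"rx": 0, "ry": 0, "rz": 0, "x": -0.057, "y": -0.12, "z": 0, "grip": 0.4},
    {"rx": 0, "ry": 0, "rz": 0, "x": -0.057, "y": -0.12, "z": 0, "grip": 0.4}
  ]
}}

```text
t: 7.58
tool_pos: [0.498, 0.1812, 0.2014]
orientation: [0.245, 0.969, -0.0, -0.0]
force: [-0.1, -0.2, -3.8]
opening: 0.0552
finger_force: 30.0
```

```bash
python3 - <<'E'
from snap import *
delta([.4895,.0225,.20])
o,I,D,c=snap('w4');P=cloud(c,D)
u,v=proj(c,[.4895,.0225,.127]);print(u,v)
tp=o['tool_pos'];cu,cv_=map(int,proj(c,tp+[0,0,.024]));print(cu,cv_)
cv2.imwrite('pics/w4.png',I)
E
```

```text
t 7.5833 pos [0.498  0.1812 0.2014] yaw 151.58 tilt z [-7.e-04 -5.e-04 -1.e+00] j [ 0.3   0.61 -1.13  2.01  0.68  0.97 -0.11] d/0.15 [-0.4538 -0.9577  0.01  ]
154.7287821829931 282.89039441789896
322 266
```

View pics/w4.png

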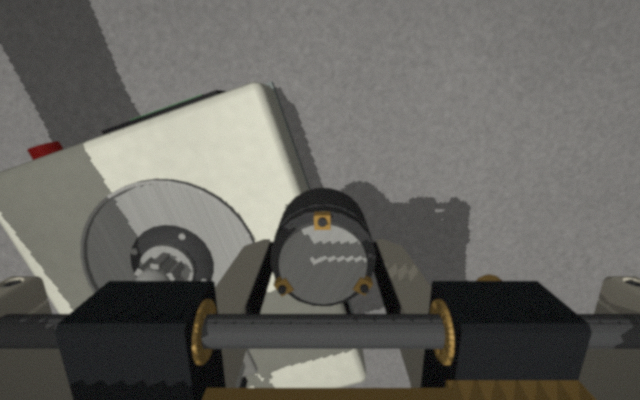

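The chuck is held with one clamp at image (322,222), straight along tool +x. The spindle shows at about (165,265). I'll enlarge it to read the spline phase.

```bash
python3 - <<'E'
from snap import *
I,D,c=load('w4');a=I[225:300,115:215];a=cv2.convertScaleAbs(a,alpha=1.3)
a=cv2.resize(a,None,fx=8,fy=8,interpolation=cv2.INTER_CUBIC)
# predicted spline-top directions at world phase 22 deg
for k in range(6):
    t=np.radians(22+60*k);q=np.array([.4895,.0225,.127])+.0155*np.array([np.cos(t),np.sin(t),0]);u,v=proj(c,q)
    cv2.circle(a,(int((u-115)*8),int((v-225)*8)),6,(0,0,255),2)
cv2.imwrite('pics/w4c.png',a)
E
```

```text
(no output)
```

View pics/w4c.png

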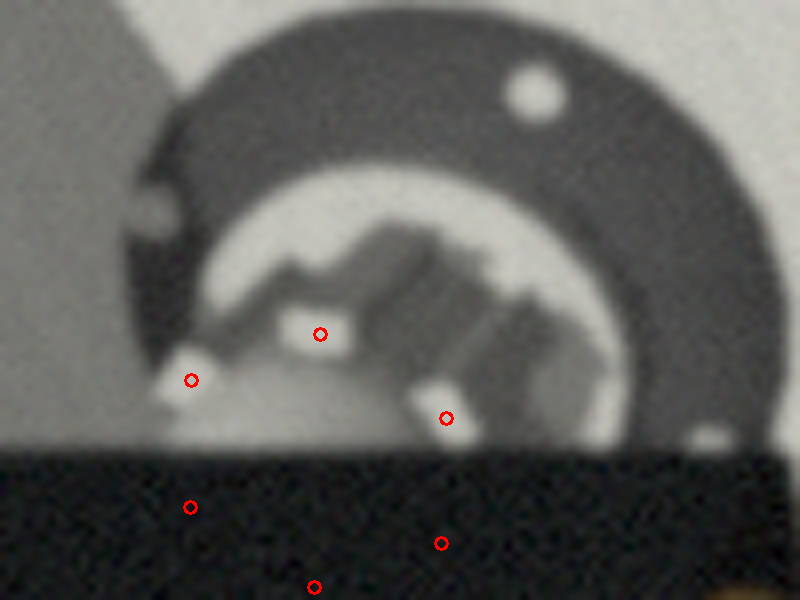

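The three spline tops are at crop (186,376), (316,331) and (446,415), right on the predicted marks for phase 22°. Spindle position and phase are therefore confirmed.

```bash
python3 - <<'E'
from snap import *
I,D,c=load('w4');q=[ray(c,115+a/8,225+b/8,.127)[:2]-[.4895,.0225] for a,b in [(186,376),(316,331),(446,415)]]
print([(np.hypot(*p).round(4),(np.degrees(np.arctan2(p[1],p[0]))%60).round(1)) for p in q],(q[0]+q[2]-0*q[1]).round(4),q[1].round(4),(q[0]+q[2]-q[1]).round(4))
E
```

```text
[(np.float64(0.0162), np.float64(21.6)), (np.float64(0.0159), np.float64(23.8)), (np.float64(0.0156), np.float64(23.3))] [-0.0133  0.0095] [-0.0128  0.0094] [-0.0005  0.0002]
```

Call:
{"fn": "drive_tool", "kwargs": {
  "increments": [
    {"rx": 0, "ry": 0, "rz": 0, "x": -0.057, "y": -0.12, "z": 0, "grip": 0.4},
    {"rx": 0, "ry": 0, "rz": 0, "x": -0.057, "y": -0.12, "z": 0, "grip": 0.4},
    {"rx": 0, "ry": 0, "rz": 0, "x": -0.057, "y": -0.12, "z": 0, "grip": 0.4},
    {"rx": 0, "ry": 0, "rz": 0, "x": -0.057, "y": -0.12, "z": 0, "grip": 0.4},
    {"rx": 0, "ry": 0, "rz": 0, "x": -0.057, "y": -0.12, "z": 0, "grip": 0.4},
    {"rx": 0, "ry": 0, "rz": 0, "x": -0.057, "y": -0.12, "z": 0, "grip": 0.4},
    {"rx": 0, "ry": 0, "rz": 0, "x": -0.057, "y": -0.12, "z": 0, "grip": 0.4},
    {"rx": 0, "ry": 0, "rz": 0, "x": -0.055, "y": -0.117, "z": 0, "grip": 0.4}
  ]
}}

```text
t: 8.3
tool_pos: [0.4896, 0.0227, 0.2015]
orientation: [0.246, 0.969, -0.0, -0.0]
force: [0.3, -0.0, -4.9]
opening: 0.0552
finger_force: 30.0
```

```bash
python3 - <<'E'
from snap import *
o,I,D,c=snap('w5');delta([.4895,.0225,.20]);tp=o['tool_pos']
# where is the chuck's axis relative to the TCP? disc circle in the wrist view
P=cloud(c,D);z=tp[2]+.024
m=(np.abs(P[...,2]-z)<.008)&(np.hypot(P[...,0]-tp[0],P[...,1]-tp[1])<.035)
M=R.from_quat(o['orientation']).as_matrix();Q=(P[m]-tp)@M;print(m.sum(),Q.min(0),Q.max(0),cv2.minEnclosingCircle(Q[:,:2].astype(np.float32)))
hsv=cv2.cvtColor(I,cv2.COLOR_BGR2HSV);u,v=map(int,proj(c,tp+[0,0,.027]));b=cv2.inRange(hsv,(8,100,50),(30,255,255));b[:v-70]=0;b[v+45:]=0;b[:,:u-70]=0;b[:,u+70:]=0
n,l,s,ce=cv2.connectedComponentsWithStats(b)
for i in range(1,n):
    if s[i,4]>30: print(s[i,4],ce[i],(M.T@(ray(c,*ce[i],tp[2]+.027)-tp)).round(4))
E
```

```text
t 8.35 pos [0.4891 0.0184 0.2007] yaw 151.37 tilt z [-0.0028 -0.0036 -1.    ] j [ 0.66  0.58 -1.18  2.09  0.68  0.94  0.16] d/0.15 [0.0107 0.0253 0.0045]
8842 [-0.02716539 -0.03399323 -0.03200802] [ 0.02829229  0.03403295 -0.01599942] ((0.0065082283690571785, 5.057434827904217e-05), 0.03407980501651764)
244 [321.94672131 219.40163934] [ 0.0263 -0.0001 -0.027 ]
153 [283.11764706 284.45751634] [-0.0088 -0.0199 -0.027 ]
161 [362.64596273 283.8136646 ] [-0.0084  0.0205 -0.027 ]
```

Spindle is at about (0.4898, 0.0223) with phase 23°. The chuck axis sits about 2 mm along tool +x from the TCP, with a clamp phase of 31.4°. First I'll turn −8.5° in world (rz +) and descend to just above the tip.

Call:
{"fn": "drive_tool", "kwargs": {
  "increments": [
    {"rx": 0, "ry": 0, "rz": 0.354, "x": -0.004, "y": 0, "z": 0.03, "grip": 0.4},
    {"rx": 0, "ry": 0, "rz": 0.354, "x": -0.004, "y": 0, "z": 0.03, "grip": 0.4},
    {"rx": 0, "ry": 0, "rz": 0.354, "x": -0.004, "y": 0, "z": 0.03, "grip": 0.4},
    {"rx": 0, "ry": 0, "rz": 0.354, "x": -0.003, "y": 0, "z": 0.03, "grip": 0.4},
    {"rx": 0, "ry": 0, "rz": 0, "x": 0, "y": 0, "z": 0.03, "grip": 0.4},
    {"rx": 0, "ry": 0, "rz": 0, "x": 0, "y": 0, "z": 0.03, "grip": 0.4},
    {"rx": 0, "ry": 0, "rz": 0, "x": 0, "y": 0, "z": 0.03, "grip": 0.4},
    {"rx": 0, "ry": 0, "rz": 0, "x": 0, "y": 0, "z": 0, "grip": 0.4}
  ]
}}

```text
t: 9.02
tool_pos: [0.4915, 0.0226, 0.1693]
orientation: [0.316, 0.949, -0.0, -0.001]
force: [0.3, 0.1, -4.4]
opening: 0.0553
finger_force: 30.0
```

```bash
python3 - <<'E'
from snap import *
delta([.4916,.0213,.156]);o=arm.get_obs();print(o['force'],o['moment'])
E
```

```text
t 9.0167 pos [0.4915 0.0226 0.1693] yaw 143.14 tilt z [-1.3e-03 -1.0e-04 -1.0e+00] j [ 0.59  0.6  -1.1   2.12  0.72  0.86 -0.01] d/0.15 [-0.0061 -0.0065  0.0889]
[ 0.34565809  0.13940952 -4.41207432] [-0.01717399 -0.10383349 -0.01416886]
```

Call:
{"fn": "drive_tool", "kwargs": {
  "increments": [
    {"rx": 0, "ry": 0, "rz": 0, "x": -0.003, "y": -0.003, "z": 0.013, "grip": 0.4},
    {"rx": 0, "ry": 0, "rz": 0, "x": -0.003, "y": -0.003, "z": 0.013, "grip": 0.4},
    {"rx": 0, "ry": 0, "rz": 0, "x": 0, "y": 0, "z": 0.013, "grip": 0.4},
    {"rx": 0, "ry": 0, "rz": 0, "x": 0, "y": 0, "z": 0.013, "grip": 0.4},
    {"rx": 0, "ry": 0, "rz": 0, "x": 0, "y": 0, "z": 0.013, "grip": 0.4},
    {"rx": 0, "ry": 0, "rz": 0, "x": 0, "y": 0, "z": 0.013, "grip": 0.4},
    {"rx": 0, "ry": 0, "rz": 0, "x": 0, "y": 0, "z": 0.013, "grip": 0.4},
    {"rx": 0, "ry": 0, "rz": 0, "x": 0, "y": 0, "z": 0.013, "grip": 0.4}
  ]
}}

```text
t: 9.68
tool_pos: [0.492, 0.0212, 0.1547]
orientation: [0.317, 0.949, -0.0, -0.0]
force: [-2.8, -0.6, -1.0]
opening: 0.0551
finger_force: 30.0
```

Call:
{"fn": "drive_tool", "kwargs": {
  "increments": [
    {"rx": 0, "ry": 0, "rz": 0, "x": 0.005, "y": -0.003, "z": 0, "grip": 0.4},
    {"rx": 0, "ry": 0, "rz": 0, "x": 0, "y": 0, "z": 0, "grip": 0.4},
    {"rx": 0, "ry": 0, "rz": 0, "x": 0, "y": 0, "z": 0.004, "grip": 0.4},
    {"rx": 0, "ry": 0, "rz": 0, "x": 0, "y": 0, "z": 0.004, "grip": 0.4},
    {"rx": 0, "ry": 0, "rz": 0, "x": 0, "y": 0, "z": 0.004, "grip": 0.4},
    {"rx": 0, "ry": 0, "rz": 0, "x": 0, "y": 0, "z": 0.004, "grip": 0.4},
    {"rx": 0, "ry": 0, "rz": 0, "x": 0, "y": 0, "z": 0, "grip": 0.4},
    {"rx": 0, "ry": 0, "rz": 0, "x": 0, "y": 0, "z": 0, "grip": 0.4}
  ]
}}

```text
t: 10.35
tool_pos: [0.4909, 0.0213, 0.152]
orientation: [0.317, 0.949, -0.0, -0.0]
force: [-4.0, -2.4, -3.7]
opening: 0.0552
finger_force: 30.0
```

Call:
{"fn": "drive_tool", "kwargs": {
  "increments": [
    {"rx": 0, "ry": 0, "rz": 0, "x": 0.003, "y": -0.006, "z": 0, "grip": 0.4},
    {"rx": 0, "ry": 0, "rz": 0, "x": 0, "y": 0, "z": 0, "grip": 0.4},
    {"rx": 0, "ry": 0, "rz": 0, "x": 0, "y": 0, "z": 0.004, "grip": 0.4},
    {"rx": 0, "ry": 0, "rz": 0, "x": 0, "y": 0, "z": 0.004, "grip": 0.4},
    {"rx": 0, "ry": 0, "rz": 0, "x": 0, "y": 0, "z": 0.004, "grip": 0.4},
    {"rx": 0, "ry": 0, "rz": 0, "x": 0, "y": 0, "z": 0.004, "grip": 0.4},
    {"rx": 0, "ry": 0, "rz": 0, "x": 0, "y": 0, "z": 0.004, "grip": 0.4},
    {"rx": 0, "ry": 0, "rz": 0, "x": 0, "y": 0, "z": 0, "grip": 0.4}
  ]
}}

```text
t: 11.02
tool_pos: [0.4901, 0.021, 0.149]
orientation: [0.317, 0.949, -0.0, -0.0]
force: [-2.4, 0.6, -2.6]
opening: 0.0553
finger_force: 30.0
```

Call:
{"fn": "drive_tool", "kwargs": {
  "increments": [
    {"rx": 0, "ry": 0, "rz": 0, "x": 0.003, "y": -0.002, "z": 0.003, "grip": 0.4},
    {"rx": 0, "ry": 0, "rz": 0, "x": 0, "y": 0, "z": 0.003, "grip": 0.4},
    {"rx": 0, "ry": 0, "rz": 0, "x": 0, "y": 0, "z": 0.003, "grip": 0.4},
    {"rx": 0, "ry": 0, "rz": 0, "x": 0, "y": 0, "z": 0.003, "grip": 0.4},
    {"rx": 0, "ry": 0, "rz": 0, "x": 0, "y": 0, "z": 0.003, "grip": 0.4},
    {"rx": 0, "ry": 0, "rz": 0, "x": 0, "y": 0, "z": 0, "grip": 0.4},
    {"rx": 0, "ry": 0, "rz": 0, "x": 0, "y": 0, "z": 0, "grip": 0.4},
    {"rx": 0, "ry": 0, "rz": 0, "x": 0, "y": 0, "z": 0, "grip": 0.4}
  ]
}}

```text
t: 11.68
tool_pos: [0.4899, 0.0211, 0.1469]
orientation: [0.317, 0.949, 0.0, -0.0]
force: [-2.5, 0.1, -4.4]
opening: 0.0557
finger_force: 30.0
```

Call:
{"fn": "drive_tool", "kwargs": {
  "increments": [
    {"rx": 0, "ry": 0, "rz": 0, "x": 0.002, "y": -0.002, "z": 0.003, "grip": 0.4},
    {"rx": 0, "ry": 0, "rz": 0, "x": 0, "y": 0, "z": 0.003, "grip": 0.4},
    {"rx": 0, "ry": 0, "rz": 0, "x": 0, "y": 0, "z": 0.003, "grip": 0.4},
    {"rx": 0, "ry": 0, "rz": 0, "x": 0, "y": 0, "z": 0.003, "grip": 0.4},
    {"rx": 0, "ry": 0, "rz": 0, "x": 0, "y": 0, "z": 0.003, "grip": 0.4},
    {"rx": 0, "ry": 0, "rz": 0, "x": 0, "y": 0, "z": 0.003, "grip": 0.4},
    {"rx": 0, "ry": 0, "rz": 0, "x": 0, "y": 0, "z": 0.003, "grip": 0.4},
    {"rx": 0, "ry": 0, "rz": 0, "x": 0, "y": 0, "z": 0, "grip": 0.4}
  ]
}}

```text
t: 12.35
tool_pos: [0.4895, 0.0211, 0.1437]
orientation: [0.317, 0.949, 0.0, 0.0]
force: [-0.9, 0.2, -5.0]
opening: 0.0556
finger_force: 30.0
```

```bash
python3 - <<'E'
from snap import *
delta([.4895,.021,.1315]);o=arm.get_obs();print(o['force'],o['moment'])
E
```

```text
t 12.35 pos [0.4895 0.0211 0.1437] yaw 143.07 tilt z [ 1.e-04  2.e-04 -1.e+00] j [ 0.56  0.62 -1.06  2.15  0.77  0.82 -0.06] d/0.15 [-0.0004 -0.0005  0.0815]
[-0.91124819  0.21338509 -5.02606586] [0.12749518 0.01855648 0.03474831]
```

The splines have meshed: it is 7 mm below the end-on height with no load. I'll keep sliding down gently.

Call:
{"fn": "drive_tool", "kwargs": {
  "increments": [
    {"rx": 0, "ry": 0, "rz": 0, "x": 0, "y": 0, "z": 0.008, "grip": 0.4},
    {"rx": 0, "ry": 0, "rz": 0, "x": 0, "y": 0, "z": 0.008, "grip": 0.4},
    {"rx": 0, "ry": 0, "rz": 0, "x": 0, "y": 0, "z": 0.008, "grip": 0.4},
    {"rx": 0, "ry": 0, "rz": 0, "x": 0, "y": 0, "z": 0.008, "grip": 0.4},
    {"rx": 0, "ry": 0, "rz": 0, "x": 0, "y": 0, "z": 0.008, "grip": 0.4},
    {"rx": 0, "ry": 0, "rz": 0, "x": 0, "y": 0, "z": 0.008, "grip": 0.4},
    {"rx": 0, "ry": 0, "rz": 0, "x": 0, "y": 0, "z": 0.008, "grip": 0.4},
    {"rx": 0, "ry": 0, "rz": 0, "x": 0, "y": 0, "z": 0, "grip": 0.4}
  ]
}}

```text
t: 13.02
tool_pos: [0.4894, 0.0211, 0.1352]
orientation: [0.317, 0.949, 0.0, -0.0]
force: [-0.5, 1.5, -4.7]
opening: 0.0551
finger_force: 30.0
```

Call:
{"fn": "drive_tool", "kwargs": {
  "increments": [
    {"rx": 0, "ry": 0, "rz": 0, "x": 0, "y": 0, "z": 0.003, "grip": 0.4},
    {"rx": 0, "ry": 0, "rz": 0, "x": 0, "y": 0, "z": 0.003, "grip": 0.4},
    {"rx": 0, "ry": 0, "rz": 0, "x": 0, "y": 0, "z": 0.003, "grip": 0.4},
    {"rx": 0, "ry": 0, "rz": 0, "x": 0, "y": 0, "z": 0.003, "grip": 0.4},
    {"rx": 0, "ry": 0, "rz": 0, "x": 0, "y": 0, "z": 0.003, "grip": 0.4},
    {"rx": 0, "ry": 0, "rz": 0, "x": 0, "y": 0, "z": 0, "grip": 0.4},
    {"rx": 0, "ry": 0, "rz": 0, "x": 0, "y": 0, "z": 0, "grip": 0.4},
    {"rx": 0, "ry": 0, "rz": 0, "x": 0, "y": 0, "z": 0, "grip": 0.4}
  ]
}}

```text
t: 13.68
tool_pos: [0.4894, 0.0211, 0.1331]
orientation: [0.317, 0.949, 0.0, -0.0]
force: [-0.1, 1.3, -4.2]
opening: 0.0556
finger_force: 30.0
```

Call:
{"fn": "drive_tool", "kwargs": {
  "increments": [
    {"rx": 0, "ry": 0, "rz": 0, "x": 0, "y": 0, "z": 0.003, "grip": 0.4},
    {"rx": 0, "ry": 0, "rz": 0, "x": 0, "y": 0, "z": 0.003, "grip": 0.4},
    {"rx": 0, "ry": 0, "rz": 0, "x": 0, "y": 0, "z": 0.003, "grip": 0.4},
    {"rx": 0, "ry": 0, "rz": 0, "x": 0, "y": 0, "z": 0, "grip": 0.4},
    {"rx": 0, "ry": 0, "rz": 0, "x": 0, "y": 0, "z": 0, "grip": 0.4},
    {"rx": 0, "ry": 0, "rz": 0, "x": 0, "y": 0, "z": 0, "grip": 0.4},
    {"rx": 0, "ry": 0, "rz": 0, "x": 0, "y": 0, "z": 0, "grip": 0.4},
    {"rx": 0, "ry": 0, "rz": 0, "x": 0, "y": 0, "z": 0, "grip": 0.4}
  ]
}}

```text
t: 14.35
tool_pos: [0.4893, 0.0212, 0.1319]
orientation: [0.317, 0.949, 0.0, -0.0]
force: [-3.8, 1.7, 3.6]
opening: 0.0552
finger_force: 30.0
```

Call:
{"fn": "drive_tool", "kwargs": {
  "increments": [
    {"rx": 0, "ry": 0, "rz": 0, "x": 0, "y": 0, "z": 0.003, "grip": 0.4},
    {"rx": 0, "ry": 0, "rz": 0, "x": 0, "y": 0, "z": 0.002, "grip": 0.4},
    {"rx": 0, "ry": 0, "rz": 0, "x": 0, "y": 0, "z": 0, "grip": 0.4},
    {"rx": 0, "ry": 0, "rz": 0, "x": 0, "y": 0, "z": 0, "grip": 0.4},
    {"rx": 0, "ry": 0, "rz": 0, "x": 0, "y": 0, "z": 0, "grip": 0.4},
    {"rx": 0, "ry": 0, "rz": 0, "x": 0, "y": 0, "z": 0, "grip": 0.4},
    {"rx": 0, "ry": 0, "rz": 0, "x": 0, "y": 0, "z": 0, "grip": 0.4},
    {"rx": 0, "ry": 0, "rz": 0, "x": 0, "y": 0, "z": 0, "grip": 0.4}
  ]
}}

```text
t: 15.02
tool_pos: [0.4892, 0.0213, 0.1317]
orientation: [0.317, 0.949, -0.0, 0.0]
force: [-6.4, 1.5, 13.0]
opening: 0.0551
finger_force: 30.0
```

It stops firmly at 0.1317, which is home. Now I'll release it and rise.

Call:
{"fn": "drive_tool", "kwargs": {
  "increments": [
    {"rx": 0, "ry": 0, "rz": 0, "x": 0, "y": 0, "z": -0.005, "grip": 0.6},
    {"rx": 0, "ry": 0, "rz": 0, "x": 0, "y": 0, "z": 0, "grip": 0.7},
    {"rx": 0, "ry": 0, "rz": 0, "x": 0, "y": 0, "z": 0, "grip": 0.8},
    {"rx": 0, "ry": 0, "rz": 0, "x": 0, "y": 0, "z": 0, "grip": 0.9},
    {"rx": 0, "ry": 0, "rz": 0, "x": 0, "y": 0, "z": 0, "grip": 1},
    {"rx": 0, "ry": 0, "rz": 0, "x": 0, "y": 0, "z": 0, "grip": 1},
    {"rx": 0, "ry": 0, "rz": 0, "x": 0, "y": 0, "z": 0, "grip": 1},
    {"rx": 0, "ry": 0, "rz": 0, "x": 0, "y": 0, "z": 0, "grip": 1}
  ]
}}

```text
t: 15.68
tool_pos: [0.4895, 0.021, 0.1318]
orientation: [0.317, 0.949, -0.0, -0.0]
force: [0.5, 0.0, -0.2]
opening: 0.0921
finger_force: 0.0
```

Call:
{"fn": "drive_tool", "kwargs": {
  "increments": [
    {"rx": 0, "ry": 0, "rz": 0, "x": 0, "y": 0, "z": -0.06, "grip": 1},
    {"rx": 0, "ry": 0, "rz": 0, "x": 0, "y": 0, "z": -0.12, "grip": 1},
    {"rx": 0, "ry": 0, "rz": 0, "x": 0, "y": 0, "z": -0.2, "grip": 1},
    {"rx": 0, "ry": 0, "rz": 0, "x": 0, "y": 0, "z": -0.25, "grip": 1},
    {"rx": 0, "ry": 0, "rz": 0, "x": 0, "y": 0, "z": -0.25, "grip": 1},
    {"rx": 0, "ry": 0, "rz": 0, "x": 0, "y": 0, "z": -0.25, "grip": 1},
    {"rx": 0, "ry": 0, "rz": 0, "x": 0, "y": 0, "z": -0.25, "grip": 1},
    {"rx": 0, "ry": 0, "rz": 0, "x": 0, "y": 0, "z": -0.2, "grip": 1}
  ]
}}

```text
t: 16.35
tool_pos: [0.4893, 0.022, 0.3722]
orientation: [0.316, 0.949, 0.001, 0.001]
force: [0.9, -0.5, -0.5]
opening: 0.093
finger_force: 0.0
```

```bash
python3 - <<'E'
from snap import *
I,D=grab_frame('top');c=cam('top');P=cloud(c,D)
m=(P[...,2]>.146)&(P[...,2]<.165)&(np.hypot(P[...,0]-.49,P[...,1]-.023)<.05);print('disc',m.sum(),P[m].mean(0))
o,I,D,c=snap('w6');P=cloud(c,D);m=(P[...,2]>.146)&(P[...,2]<.165)&(np.hypot(P[...,0]-.49,P[...,1]-.023)<.03);print('discW',m.sum(),P[m].mean(0),np.median(P[m],0))
m=(P[...,2]>.30)&(P[...,2]<.36)&(np.hypot(P[...,0]-.627,P[...,1]+.003)<.05);print('handle',m.sum(),P[m].mean(0) if m.sum() else'')
delta([.627,-.003,.34]);cv2.imwrite('pics/w6.png',I)
E
```

```text
disc 0 [nan nan nan]
discW 1562 [0.48797957 0.02253882 0.15426285] [0.48760006 0.02272033 0.15524469]
handle 1142 [ 0.6256423  -0.0026239   0.33918073]
t 16.45 pos [0.491  0.0227 0.3739] yaw 143.08 tilt z [ 7.3e-03 -3.0e-04 -1.0e+00] j [ 0.8   0.34 -1.25  1.86  0.36  1.19  0.35] d/0.15 [-0.8266  0.4066  0.2324]<stdin>:3: RuntimeWarning: Mean of empty slice.
  ret = um.true_divide(
```

View pics/w6.png

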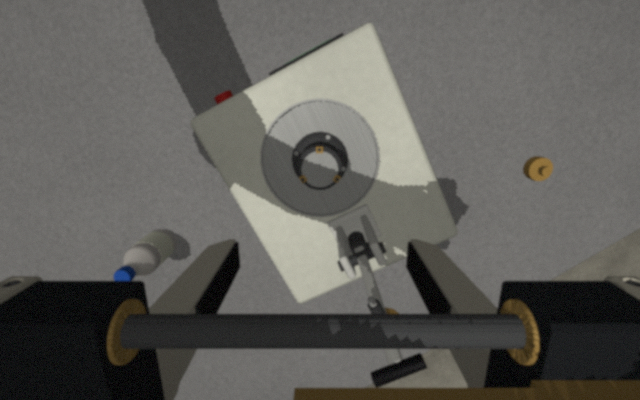

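The chuck is seated, with its disc at z≈0.155 and clamps intact at (318,150). The handle is at pixel (400,370), about (0.6265, −0.003, 0.339) in world coordinates. Next I'll turn the tool, shut the fingers and go behind the handle.

Call:
{"fn": "drive_tool", "kwargs": {
  "increments": [
    {"rx": 0, "ry": 0, "rz": 0.95, "x": 0, "y": 0, "z": -0.04, "grip": 0},
    {"rx": 0, "ry": 0, "rz": 0.95, "x": 0, "y": 0, "z": -0.04, "grip": 0},
    {"rx": 0, "ry": 0, "rz": 0.95, "x": 0, "y": 0, "z": -0.04, "grip": 0},
    {"rx": 0, "ry": 0, "rz": 0.95, "x": 0, "y": 0, "z": -0.04, "grip": 0},
    {"rx": 0, "ry": 0, "rz": 0.95, "x": 0, "y": 0, "z": -0.04, "grip": 0},
    {"rx": 0, "ry": 0, "rz": 0.95, "x": 0, "y": 0, "z": 0, "grip": 0},
    {"rx": 0, "ry": 0, "rz": 0.95, "x": 0, "y": 0, "z": 0, "grip": 0},
    {"rx": 0, "ry": 0, "rz": 0.95, "x": 0, "y": 0, "z": 0, "grip": 0}
  ]
}}

```text
t: 17.12
tool_pos: [0.4889, 0.0212, 0.3986]
orientation: [0.661, 0.75, -0.0, -0.0]
force: [0.8, 1.0, -0.2]
opening: 0.0445
finger_force: 0.0
```

Call:
{"fn": "drive_tool", "kwargs": {
  "increments": [
    {"rx": 0, "ry": 0, "rz": 0.95, "x": 0, "y": 0, "z": 0, "grip": 0},
    {"rx": 0, "ry": 0, "rz": 0.95, "x": 0, "y": 0, "z": 0, "grip": 0},
    {"rx": 0, "ry": 0, "rz": 0.95, "x": 0, "y": 0, "z": 0, "grip": 0},
    {"rx": 0, "ry": 0, "rz": 0, "x": 0, "y": 0, "z": 0, "grip": 0},
    {"rx": 0, "ry": 0, "rz": 0, "x": 0, "y": 0, "z": 0, "grip": 0},
    {"rx": 0, "ry": 0, "rz": 0, "x": 0, "y": 0, "z": 0, "grip": 0},
    {"rx": 0, "ry": 0, "rz": 0, "x": 0, "y": 0, "z": 0, "grip": 0},
    {"rx": 0, "ry": 0, "rz": 0, "x": 0, "y": 0, "z": 0, "grip": 0}
  ]
}}

```text
t: 17.78
tool_pos: [0.4894, 0.021, 0.3987]
orientation: [0.763, 0.646, -0.0, -0.0]
force: [-0.4, -0.1, -0.4]
opening: 0.0006
finger_force: 0.0
```

```bash
python3 - <<'E'
from snap import *
delta([.658,-.0087,.40]);print(arm.get_obs()['opening'])
E
```

```text
t 17.7833 pos [0.4894 0.021  0.3987] yaw 80.46 tilt z [-3.e-04  1.e-04 -1.e+00] j [ 0.65  0.23 -0.98  1.82  0.21  1.2  -0.57] d/0.15 [-0.009   1.1416 -0.0092]
0.000609047792075162
```

Call:
{"fn": "drive_tool", "kwargs": {
  "increments": [
    {"rx": 0, "ry": 0, "rz": 0, "x": -0.001, "y": 0.1, "z": 0, "grip": 0},
    {"rx": 0, "ry": 0, "rz": 0, "x": -0.001, "y": 0.16, "z": 0, "grip": 0},
    {"rx": 0, "ry": 0, "rz": 0, "x": -0.001, "y": 0.18, "z": 0, "grip": 0},
    {"rx": 0, "ry": 0, "rz": 0, "x": -0.001, "y": 0.18, "z": 0, "grip": 0},
    {"rx": 0, "ry": 0, "rz": 0, "x": -0.001, "y": 0.18, "z": 0, "grip": 0},
    {"rx": 0, "ry": 0, "rz": 0, "x": -0.001, "y": 0.16, "z": 0, "grip": 0},
    {"rx": 0, "ry": 0, "rz": 0, "x": -0.001, "y": 0.12, "z": 0, "grip": 0},
    {"rx": 0, "ry": 0, "rz": 0, "x": -0.001, "y": 0.062, "z": 0, "grip": 0}
  ]
}}

```text
t: 18.45
tool_pos: [0.6599, -0.0097, 0.3976]
orientation: [0.764, 0.645, -0.0, -0.001]
force: [-0.9, -0.2, -0.4]
opening: -0.0
finger_force: 0.0
```

```bash
python3 - <<'E'
from snap import *
I,D=grab_frame('scene');c=cam('scene');P=cloud(c,D)
for z in (.328,.338):
  m=(abs(P[...,2]-z)<.006)&(np.hypot(P[...,0]-.63,P[...,1]+.003)<.05);print(m.sum(),P[m].mean(0).round(4) if m.sum() else '')
u,v=map(int,proj(c,[.627,-.003,.338]));print(u,v)
cv2.imwrite('pics/s2.png',cv2.resize(I[v-75:v+75,u-100:u+100],None,fx=4,fy=4));delta([.658,-.0087,.328])
E
```

```text
37 [ 0.6305 -0.0026  0.3284]
113 [ 0.6331 -0.0013  0.3393]
309 117
t 18.5 pos [ 0.6603 -0.0098  0.3975] yaw 80.33 tilt z [-9.0e-04  1.2e-03 -1.0e+00] j [ 0.48  0.5  -0.89  1.48  0.39  1.35 -0.6 ] d/0.15 [ 0.004  -0.0161  0.4634]
```

View pics/s2.png

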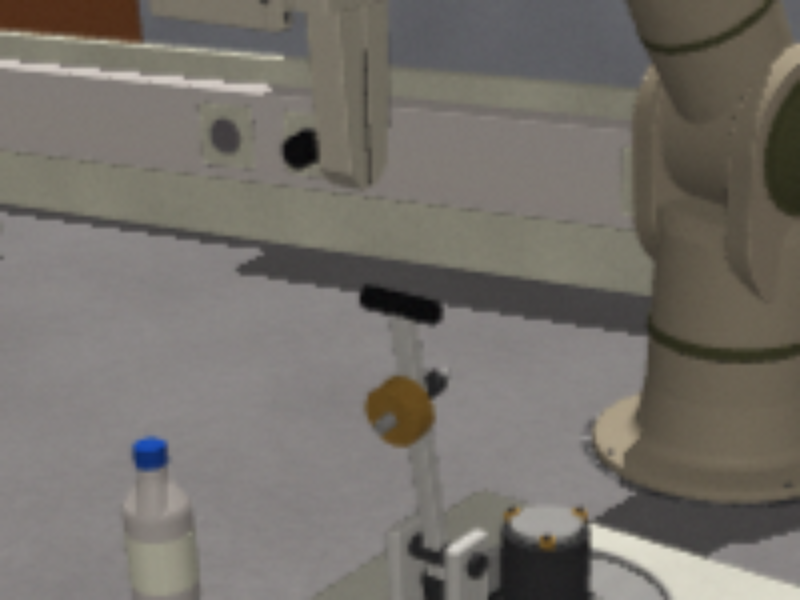

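The chuck sits flush at (545,545). The closed fingers are at (370,180), above and behind the handle at (400,300). I'll descend behind it with a little more clearance.

Call:
{"fn": "drive_tool", "kwargs": {
  "increments": [
    {"rx": 0, "ry": 0, "rz": 0, "x": 0.001, "y": 0.015, "z": 0, "grip": 0},
    {"rx": 0, "ry": 0, "rz": 0, "x": 0.001, "y": 0.015, "z": 0.05, "grip": 0},
    {"rx": 0, "ry": 0, "rz": 0, "x": 0, "y": 0, "z": 0.08, "grip": 0},
    {"rx": 0, "ry": 0, "rz": 0, "x": 0, "y": 0, "z": 0.08, "grip": 0},
    {"rx": 0, "ry": 0, "rz": 0, "x": 0, "y": 0, "z": 0.08, "grip": 0},
    {"rx": 0, "ry": 0, "rz": 0, "x": 0, "y": 0, "z": 0.08, "grip": 0},
    {"rx": 0, "ry": 0, "rz": 0, "x": 0, "y": 0, "z": 0.06, "grip": 0},
    {"rx": 0, "ry": 0, "rz": 0, "x": 0, "y": 0, "z": 0.03, "grip": 0}
  ]
}}

```text
t: 19.17
tool_pos: [0.6619, -0.0096, 0.3278]
orientation: [0.764, 0.645, -0.001, -0.001]
force: [-0.0, -0.0, 0.2]
opening: 0.0003
finger_force: 0.0
```

Call:
{"fn": "drive_tool", "kwargs": {
  "increments": [
    {"rx": 0, "ry": 0, "rz": 0, "x": 0, "y": -0.03, "z": 0, "grip": 0},
    {"rx": 0, "ry": 0, "rz": 0, "x": 0, "y": -0.03, "z": 0, "grip": 0},
    {"rx": 0, "ry": 0, "rz": 0, "x": 0, "y": -0.03, "z": 0, "grip": 0},
    {"rx": 0, "ry": 0, "rz": 0, "x": 0, "y": -0.03, "z": 0, "grip": 0},
    {"rx": 0, "ry": 0, "rz": 0, "x": 0, "y": -0.03, "z": 0, "grip": 0},
    {"rx": 0, "ry": 0, "rz": 0, "x": 0, "y": -0.03, "z": 0, "grip": 0},
    {"rx": 0, "ry": 0, "rz": 0, "x": 0, "y": -0.03, "z": 0, "grip": 0},
    {"rx": 0, "ry": 0, "rz": 0, "x": 0, "y": -0.03, "z": 0, "grip": 0}
  ]
}}

```text
t: 19.83
tool_pos: [0.6287, -0.003, 0.3323]
orientation: [0.764, 0.645, 0.002, 0.002]
force: [2.7, -2.1, 14.7]
opening: 0.0004
finger_force: 6.0
```

```bash
python3 - <<'E'
from snap import *
I,D=grab_frame('scene');c=cam('scene');o=arm.get_obs();print(o['force'],o['moment'],o['finger_force'])
u,v=map(int,proj(c,[.627,-.003,.338]))
cv2.imwrite('pics/s3.png',cv2.resize(I[v-60:v+90,u-100:u+100],None,fx=4,fy=4));delta([.6287,-.003,.34])
E
```

```text
[ 1.01569661 -1.53944945 11.22755786] [-0.3997317  -0.25298642  0.05343631] 4.324169307947159
t 19.8833 pos [ 0.6278 -0.0029  0.3325] yaw 80.36 tilt z [ 5.2e-03 -6.0e-04 -1.0e+00] j [ 0.5   0.49 -0.89  1.65  0.41  1.19 -0.66] d/0.15 [ 0.0002  0.006  -0.0503]
```

View pics/s3.png

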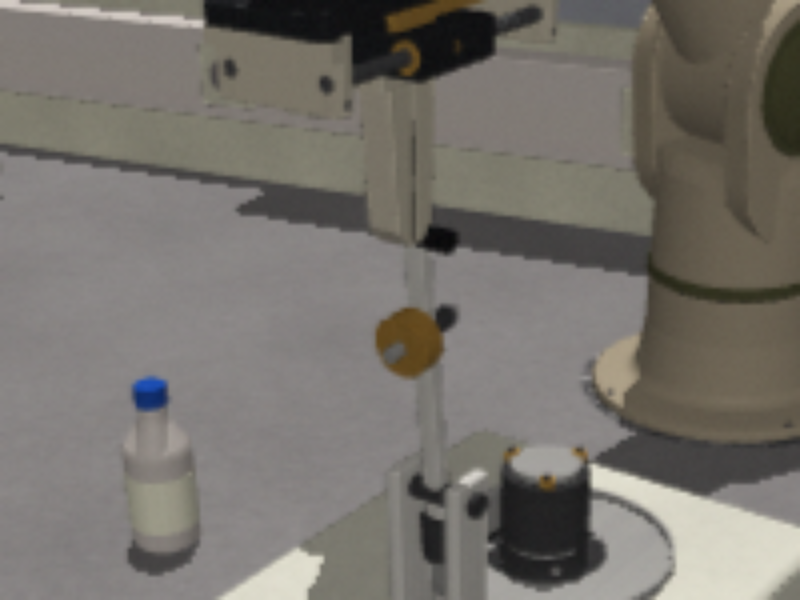

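The picture shows the arm bar nearly upright with the handle's right end at crop (440,240), about level with the fingertip at (405,240). I'll check those numbers.

```bash
python3 - <<'E'
from snap import *
c=cam('scene');a=np.radians(-10.2);X=np.array([np.cos(a),np.sin(a),0]);Y=np.array([-X[1],X[0],0]);s=np.array([.4898,.0223,0])
crop=lambda p:tuple(np.round((np.array(proj(c,p))-[209,57])*4))
for th in (1.75,1.7,1.65,1.6,1.55,1.5,1.4):
    h=s+X*(.115-.155*np.cos(th))+[0,0,.186+.155*np.sin(th)]
    print(th,h.round(3),'ends',crop(h+Y*.022),crop(h-Y*.022))
o=arm.get_obs();tp=o['tool_pos'];print('tip',crop(tp-[0,0,.014]),'tip+-15X',crop(tp-[0,0,.014]+X*.0175),crop(tp-[0,0,.014]-X*.0175))
E
```

```text
1.75 [ 0.63  -0.003  0.339] ends (np.float64(435.0), np.float64(253.0)) (np.float64(365.0), np.float64(236.0))
1.7 [ 0.623 -0.002  0.34 ] ends (np.float64(444.0), np.float64(246.0)) (np.float64(374.0), np.float64(230.0))
1.65 [ 0.615 -0.     0.341] ends (np.float64(453.0), np.float64(240.0)) (np.float64(383.0), np.float64(224.0))
1.6 [0.607 0.001 0.341] ends (np.float64(462.0), np.float64(235.0)) (np.float64(392.0), np.float64(219.0))
1.55 [0.6   0.003 0.341] ends (np.float64(471.0), np.float64(231.0)) (np.float64(401.0), np.float64(215.0))
1.5 [0.592 0.004 0.341] ends (np.float64(480.0), np.float64(227.0)) (np.float64(410.0), np.float64(211.0))
1.4 [0.577 0.007 0.339] ends (np.float64(497.0), np.float64(222.0)) (np.float64(428.0), np.float64(207.0))
tip (np.float64(402.0), np.float64(281.0)) tip+-15X (np.float64(381.0), np.float64(292.0)) (np.float64(423.0), np.float64(271.0))
```

```bash
python3 - <<'E'
from snap import *
I,D=grab_frame('scene');c=cam('scene');P=cloud(c,D);o=arm.get_obs();tp=o['tool_pos'];print(tp,o['force'],o['opening'])
a=np.radians(-10.2);X=np.array([np.cos(a),np.sin(a)]);Y=np.array([-X[1],X[0]])
q=P[...,:2]-[.4898,.0223];x=q@X;y=q@Y;z=P[...,2]
for h in np.arange(.30,.42,.008):
    m=(abs(z-h)<.004)&(abs(y)<.05)&(x>.05)&(x<.25)
    if m.sum(): print(h.round(3),m.sum(),'x',x[m].min().round(3),np.median(x[m]).round(3),x[m].max().round(3),'y',y[m].min().round(3),y[m].max().round(3),'col',I[m].mean(0).round())
t=tp[:2]-[.4898,.0223];print('tcp trib',t@X,t@Y)
E
```

```text
[ 0.62802341 -0.00296065  0.33242042] [ 0.52326881 -1.17109243 10.81461771] 0.0005828872670851897
0.3 65 x 0.122 0.137 0.146 y -0.01 0.012 col [ 45.  79. 100.]
0.308 25 x 0.122 0.129 0.132 y -0.006 0.006 col [115. 120. 122.]
0.316 25 x 0.122 0.13 0.133 y -0.005 0.007 col [116. 121. 123.]
0.324 25 x 0.122 0.13 0.133 y -0.006 0.007 col [115. 120. 122.]
0.332 24 x 0.123 0.131 0.134 y -0.006 0.021 col [108. 112. 115.]
0.34 48 x 0.123 0.133 0.149 y -0.007 0.022 col [39. 41. 43.]
0.348 56 x 0.126 0.141 0.157 y -0.009 0.021 col [67. 75. 78.]
0.356 64 x 0.124 0.153 0.157 y -0.01 0.01 col [ 94. 106. 111.]
0.364 65 x 0.125 0.152 0.157 y -0.009 0.01 col [ 95. 107. 112.]
0.372 69 x 0.125 0.15 0.158 y -0.008 0.011 col [ 96. 109. 114.]
0.38 68 x 0.123 0.153 0.159 y -0.007 0.01 col [ 95. 108. 113.]
0.388 76 x 0.125 0.152 0.161 y -0.009 0.011 col [ 95. 107. 112.]
0.396 73 x 0.125 0.153 0.161 y -0.008 0.01 col [ 97. 109. 114.]
0.404 75 x 0.125 0.152 0.161 y -0.008 0.01 col [ 97. 110. 115.]
0.412 76 x 0.124 0.153 0.161 y -0.008 0.01 col [ 97. 109. 114.]
tcp trib 0.14051215006008605 -0.00038416701534455173
```

When closed, the fingertips retract: the tip is at z≈0.346 with the TCP at 0.332, so it rests on top of the handle at about 11 N. I'll lift off, back away, then come down lower behind it.

Call:
{"fn": "drive_tool", "kwargs": {
  "increments": [
    {"rx": 0, "ry": 0, "rz": 0, "x": 0, "y": 0, "z": -0.04, "grip": 0},
    {"rx": 0, "ry": 0, "rz": 0, "x": 0, "y": 0, "z": -0.08, "grip": 0},
    {"rx": 0, "ry": 0, "rz": 0, "x": 0, "y": 0, "z": -0.08, "grip": 0},
    {"rx": 0, "ry": 0, "rz": 0, "x": 0, "y": 0.06, "z": 0, "grip": 0},
    {"rx": 0, "ry": 0, "rz": 0, "x": 0, "y": 0.09, "z": 0, "grip": 0},
    {"rx": 0, "ry": 0, "rz": 0, "x": 0, "y": 0.08, "z": 0, "grip": 0},
    {"rx": 0, "ry": 0, "rz": 0, "x": 0, "y": 0, "z": 0, "grip": 0},
    {"rx": 0, "ry": 0, "rz": 0, "x": 0, "y": 0, "z": 0, "grip": 0}
  ]
}}

```text
t: 20.6
tool_pos: [0.6614, -0.009, 0.3593]
orientation: [0.764, 0.645, -0.0, -0.0]
force: [0.1, 0.0, -0.6]
opening: 0.0003
finger_force: 0.0
```

```bash
cat > m.py <<'E'
from snap import *
I,D=grab_frame('scene');c=cam('scene');P=cloud(c,D);o=arm.get_obs();tp=o['tool_pos'];print(o['t'],tp,o['force'])
a=np.radians(-10.2);X=np.array([np.cos(a),np.sin(a)]);Y=np.array([-X[1],X[0]])
q=P[...,:2]-[.4898,.0223];x=q@X;y=q@Y;z=P[...,2]
m=(I.max(2)<60)&(abs(y)<.04)&(x<.2)&(x>-.1)&(z>.17)&(z<.36);print('dark',m.sum())
for lo in (.17,.3):
    k=m&(z>lo); print(lo,k.sum(),'x',np.median(x[k]).round(3) if k.sum() else'','z',np.median(z[k]).round(3) if k.sum() else '')
t=tp[:2]-[.4898,.0223];print('tcp trib',t@X,t@Y)
E
python3 m.py
```

```text
20.65 [ 0.66092516 -0.00870343  0.35942073] [-0.11759344 -0.09311031  0.30941295]
dark 189
0.17 189 x 0.138 z 0.338
0.3 116 x 0.141 z 0.341
tcp trib 0.17391086141439369 -0.00020978764499963532
```

Back on its stop, handle at x≈0.141. Descend 57 mm behind it, then push slowly.

Call:
{"fn": "drive_tool", "kwargs": {
  "increments": [
    {"rx": 0, "ry": 0, "rz": 0, "x": 0, "y": 0.02, "z": 0.02, "grip": 0},
    {"rx": 0, "ry": 0, "rz": 0, "x": 0, "y": 0, "z": 0.06, "grip": 0},
    {"rx": 0, "ry": 0, "rz": 0, "x": 0, "y": 0, "z": 0.07, "grip": 0},
    {"rx": 0, "ry": 0, "rz": 0, "x": 0, "y": 0, "z": 0.07, "grip": 0},
    {"rx": 0, "ry": 0, "rz": 0, "x": 0, "y": 0, "z": 0.07, "grip": 0},
    {"rx": 0, "ry": 0, "rz": 0, "x": 0, "y": 0, "z": 0.06, "grip": 0},
    {"rx": 0, "ry": 0, "rz": 0, "x": 0, "y": 0, "z": 0.03, "grip": 0},
    {"rx": 0, "ry": 0, "rz": 0, "x": 0, "y": 0, "z": 0, "grip": 0}
  ]
}}

```text
t: 21.32
tool_pos: [0.6635, -0.0097, 0.3012]
orientation: [0.764, 0.645, -0.001, -0.001]
force: [0.4, -0.8, -0.2]
opening: 0.0006
finger_force: 0.0
```

Call:
{"fn": "drive_tool", "kwargs": {
  "increments": [
    {"rx": 0, "ry": 0, "rz": 0, "x": 0, "y": -0.03, "z": 0, "grip": 0},
    {"rx": 0, "ry": 0, "rz": 0, "x": 0, "y": -0.03, "z": 0, "grip": 0},
    {"rx": 0, "ry": 0, "rz": 0, "x": 0, "y": -0.03, "z": 0, "grip": 0},
    {"rx": 0, "ry": 0, "rz": 0, "x": 0, "y": -0.03, "z": 0, "grip": 0},
    {"rx": 0, "ry": 0, "rz": 0, "x": 0, "y": -0.03, "z": 0, "grip": 0},
    {"rx": 0, "ry": 0, "rz": 0, "x": 0, "y": -0.03, "z": 0, "grip": 0},
    {"rx": 0, "ry": 0, "rz": 0, "x": 0, "y": -0.03, "z": 0, "grip": 0},
    {"rx": 0, "ry": 0, "rz": 0, "x": 0, "y": -0.03, "z": 0, "grip": 0}
  ]
}}

```text
t: 21.98
tool_pos: [0.6282, -0.0034, 0.303]
orientation: [0.764, 0.645, 0.0, 0.0]
force: [1.3, 0.0, 0.9]
opening: 0.0003
finger_force: 0.6
```

```bash
python3 m.py
```

```text
22.0333 [ 0.6272631  -0.00322294  0.30293259] [-0.75299837  0.442311   -0.53602868]
dark 135
0.17 135 x 0.12 z 0.288
0.3 54 x 0.123 z 0.343
tcp trib 0.1398103064535448 -0.000776951586357341
```

Call:
{"fn": "drive_tool", "kwargs": {
  "increments": [
    {"rx": 0, "ry": 0, "rz": 0, "x": 0, "y": -0.03, "z": 0, "grip": 0},
    {"rx": 0, "ry": 0, "rz": 0, "x": 0, "y": -0.03, "z": 0, "grip": 0},
    {"rx": 0, "ry": 0, "rz": 0, "x": 0, "y": -0.03, "z": 0, "grip": 0},
    {"rx": 0, "ry": 0, "rz": 0, "x": 0, "y": -0.03, "z": 0, "grip": 0},
    {"rx": 0, "ry": 0, "rz": 0, "x": 0, "y": -0.03, "z": 0, "grip": 0},
    {"rx": 0, "ry": 0, "rz": 0, "x": 0, "y": -0.03, "z": 0, "grip": 0},
    {"rx": 0, "ry": 0, "rz": 0, "x": 0, "y": -0.03, "z": 0, "grip": 0},
    {"rx": 0, "ry": 0, "rz": 0, "x": 0, "y": -0.03, "z": 0, "grip": 0}
  ]
}}

```text
t: 22.7
tool_pos: [0.5926, 0.0025, 0.3027]
orientation: [0.764, 0.645, -0.0, -0.0]
force: [1.0, -0.5, -1.1]
opening: 0.0005
finger_force: 0.5
```

Call:
{"fn": "drive_tool", "kwargs": {
  "increments": [
    {"rx": 0, "ry": 0, "rz": 0, "x": 0, "y": -0.03, "z": 0, "grip": 0},
    {"rx": 0, "ry": 0, "rz": 0, "x": 0, "y": -0.03, "z": 0, "grip": 0},
    {"rx": 0, "ry": 0, "rz": 0, "x": 0, "y": -0.03, "z": 0, "grip": 0},
    {"rx": 0, "ry": 0, "rz": 0, "x": 0, "y": -0.03, "z": 0, "grip": 0},
    {"rx": 0, "ry": 0, "rz": 0, "x": 0, "y": -0.03, "z": 0, "grip": 0},
    {"rx": 0, "ry": 0, "rz": 0, "x": 0, "y": -0.02, "z": 0, "grip": 0},
    {"rx": 0, "ry": 0, "rz": 0, "x": 0, "y": 0, "z": 0, "grip": 0},
    {"rx": 0, "ry": 0, "rz": 0, "x": 0, "y": 0, "z": 0, "grip": 0}
  ]
}}

```text
t: 23.37
tool_pos: [0.5678, 0.0068, 0.3029]
orientation: [0.764, 0.645, -0.0, 0.0]
force: [0.9, -0.3, 0.1]
opening: 0.0004
finger_force: 0.0
```

```bash
python3 m.py
```

```text
23.4167 [0.56796542 0.00675417 0.30282637] [-0.18827119 -0.36574858  0.00352561]
dark 148
0.17 148 x 0.116 z 0.191
0.3 54 x 0.056 z 0.33
tcp trib 0.07968299534940723 -0.0014582386379604917
```

The arm is at about 1.18 rad and sinking on its own. I'll retreat up and back.

Call:
{"fn": "drive_tool", "kwargs": {
  "increments": [
    {"rx": 0, "ry": 0, "rz": 0, "x": 0, "y": 0.04, "z": -0.02, "grip": 0},
    {"rx": 0, "ry": 0, "rz": 0, "x": 0, "y": 0.06, "z": -0.06, "grip": 0},
    {"rx": 0, "ry": 0, "rz": 0, "x": 0, "y": 0.02, "z": -0.1, "grip": 0},
    {"rx": 0, "ry": 0, "rz": 0, "x": 0, "y": 0, "z": -0.15, "grip": 0},
    {"rx": 0, "ry": 0, "rz": 0, "x": 0, "y": 0, "z": -0.15, "grip": 0},
    {"rx": 0, "ry": 0, "rz": 0, "x": 0, "y": 0, "z": -0.15, "grip": 0},
    {"rx": 0, "ry": 0, "rz": 0, "x": 0, "y": 0, "z": -0.1, "grip": 0},
    {"rx": 0, "ry": 0, "rz": 0, "x": 0, "y": 0, "z": -0.05, "grip": 0}
  ]
}}

```text
t: 24.08
tool_pos: [0.5868, 0.0041, 0.4221]
orientation: [0.764, 0.645, 0.001, 0.001]
force: [-1.0, 0.4, -0.2]
opening: 0.0002
finger_force: 0.0
```

Call:
{"fn": "drive_tool", "kwargs": {
  "increments": [
    {"rx": 0, "ry": 0, "rz": 0, "x": 0, "y": 0, "z": 0, "grip": 0},
    {"rx": 0, "ry": 0, "rz": 0, "x": 0, "y": 0, "z": 0, "grip": 0},
    {"rx": 0, "ry": 0, "rz": 0, "x": 0, "y": 0, "z": 0, "grip": 0},
    {"rx": 0, "ry": 0, "rz": 0, "x": 0, "y": 0, "z": 0, "grip": 0},
    {"rx": 0, "ry": 0, "rz": 0, "x": 0, "y": 0, "z": 0, "grip": 0},
    {"rx": 0, "ry": 0, "rz": 0, "x": 0, "y": 0, "z": 0, "grip": 0},
    {"rx": 0, "ry": 0, "rz": 0, "x": 0, "y": 0, "z": 0, "grip": 0},
    {"rx": 0, "ry": 0, "rz": 0, "x": 0, "y": 0, "z": 0, "grip": 0}
  ]
}}

```text
t: 24.75
tool_pos: [0.5857, 0.0038, 0.4196]
orientation: [0.764, 0.645, -0.0, -0.0]
force: [-0.1, 0.5, 0.1]
opening: 0.0006
finger_force: 0.0
```

Call:
{"fn": "drive_tool", "kwargs": {
  "increments": [
    {"rx": 0, "ry": 0, "rz": 0, "x": 0, "y": 0, "z": 0, "grip": 0},
    {"rx": 0, "ry": 0, "rz": 0, "x": 0, "y": 0, "z": 0, "grip": 0},
    {"rx": 0, "ry": 0, "rz": 0, "x": 0, "y": 0, "z": 0, "grip": 0},
    {"rx": 0, "ry": 0, "rz": 0, "x": 0, "y": 0, "z": 0, "grip": 0},
    {"rx": 0, "ry": 0, "rz": 0, "x": 0, "y": 0, "z": 0, "grip": 0},
    {"rx": 0, "ry": 0, "rz": 0, "x": 0, "y": 0, "z": 0, "grip": 0},
    {"rx": 0, "ry": 0, "rz": 0, "x": 0, "y": 0, "z": 0, "grip": 0},
    {"rx": 0, "ry": 0, "rz": 0, "x": 0, "y": 0, "z": 0, "grip": 0}
  ]
}}

```text
t: 25.42
tool_pos: [0.5857, 0.0038, 0.4198]
orientation: [0.764, 0.645, -0.0, 0.0]
force: [-0.4, -0.0, 0.6]
opening: 0.0009
finger_force: 0.0
```

Call:
{"fn": "drive_tool", "kwargs": {
  "increments": [
    {"rx": 0, "ry": 0, "rz": 0, "x": 0, "y": 0, "z": 0, "grip": 0},
    {"rx": 0, "ry": 0, "rz": 0, "x": 0, "y": 0, "z": 0, "grip": 0},
    {"rx": 0, "ry": 0, "rz": 0, "x": 0, "y": 0, "z": 0, "grip": 0},
    {"rx": 0, "ry": 0, "rz": 0, "x": 0, "y": 0, "z": 0, "grip": 0},
    {"rx": 0, "ry": 0, "rz": 0, "x": 0, "y": 0, "z": 0, "grip": 0},
    {"rx": 0, "ry": 0, "rz": 0, "x": 0, "y": 0, "z": 0, "grip": 0},
    {"rx": 0, "ry": 0, "rz": 0, "x": 0, "y": 0, "z": 0, "grip": 0},
    {"rx": 0, "ry": 0, "rz": 0, "x": 0, "y": 0, "z": 0, "grip": 0}
  ]
}}

```text
t: 26.08
tool_pos: [0.5857, 0.0038, 0.4198]
orientation: [0.764, 0.645, -0.0, -0.0]
force: [-0.1, 0.5, 0.2]
opening: 0.0004
finger_force: 0.0
```

Call:
{"fn": "drive_tool", "kwargs": {
  "increments": [
    {"rx": 0, "ry": 0, "rz": 0, "x": 0, "y": 0, "z": 0, "grip": 0},
    {"rx": 0, "ry": 0, "rz": 0, "x": 0, "y": 0, "z": 0, "grip": 0},
    {"rx": 0, "ry": 0, "rz": 0, "x": 0, "y": 0, "z": 0, "grip": 0},
    {"rx": 0, "ry": 0, "rz": 0, "x": 0, "y": 0, "z": 0, "grip": 0},
    {"rx": 0, "ry": 0, "rz": 0, "x": 0, "y": 0, "z": 0, "grip": 0},
    {"rx": 0, "ry": 0, "rz": 0, "x": 0, "y": 0, "z": 0, "grip": 0},
    {"rx": 0, "ry": 0, "rz": 0, "x": 0, "y": 0, "z": 0, "grip": 0},
    {"rx": 0, "ry": 0, "rz": 0, "x": 0, "y": 0, "z": 0, "grip": 0}
  ]
}}

```text
t: 26.75
tool_pos: [0.5857, 0.0038, 0.4198]
orientation: [0.764, 0.645, -0.0, -0.0]
force: [-1.0, 0.0, 0.6]
opening: 0.0003
finger_force: 0.0
```

Call:
{"fn": "drive_tool", "kwargs": {
  "increments": [
    {"rx": 0, "ry": 0, "rz": 0, "x": 0, "y": 0, "z": 0, "grip": 0},
    {"rx": 0, "ry": 0, "rz": 0, "x": 0, "y": 0, "z": 0, "grip": 0},
    {"rx": 0, "ry": 0, "rz": 0, "x": 0, "y": 0, "z": 0, "grip": 0},
    {"rx": 0, "ry": 0, "rz": 0, "x": 0, "y": 0, "z": 0, "grip": 0},
    {"rx": 0, "ry": 0, "rz": 0, "x": 0, "y": 0, "z": 0, "grip": 0},
    {"rx": 0, "ry": 0, "rz": 0, "x": 0, "y": 0, "z": 0, "grip": 0},
    {"rx": 0, "ry": 0, "rz": 0, "x": 0, "y": 0, "z": 0, "grip": 0},
    {"rx": 0, "ry": 0, "rz": 0, "x": 0, "y": 0, "z": 0, "grip": 0}
  ]
}}

```text
t: 27.42
tool_pos: [0.5857, 0.0038, 0.4198]
orientation: [0.764, 0.645, -0.0, -0.0]
force: [-0.3, -0.8, 0.2]
opening: 0.0006
finger_force: 0.0
```

```bash
python3 m.py; python3 - <<'E'
from h import *
I,D=grab_frame('scene');cv2.imwrite('pics/s4.png',cv2.resize(I[130:290,200:500],None,fx=2.6,fy=2.6))
E
```

```text
27.4667 [0.58569962 0.00378648 0.41977788] [ 0.62456377 -0.59362444  0.04924188]
dark 241
0.17 241 x 0.134 z 0.19
0.3 0 x  z 
tcp trib 0.09766244523135797 -0.0012385639407974124
```

View pics/s4.png

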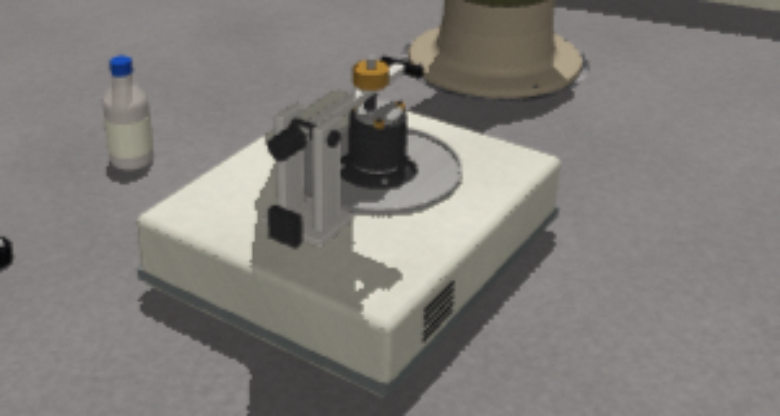

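The arm is down across the chuck, with its brass weight at (370,75). I'll check that it is level and at rest.

```bash
cat > k.py <<'E'
from h import *
I,D=grab_frame('scene');P=cloud(cam('scene'),D);a=np.radians(-10.2);X=np.array([np.cos(a),np.sin(a)]);q=P[...,:2]-[.4898,.0223];x=q@X;y=q@np.array([-X[1],X[0]]);z=P[...,2]
h=cv2.cvtColor(I,cv2.COLOR_BGR2HSV);m=(h[...,1]>120)&(abs(y)<.03)&(abs(x-.015)<.04)&(z>.175);print('weight z',np.percentile(z[m],95).round(4),'x',x[m].mean().round(4))
m=(I.max(2)<60)&(abs(y)<.03)&(x<-.025)&(x>-.06)&(z>.14);print('handle',m.sum(),np.median(x[m]),np.percentile(z[m],[10,50,90]).round(4))
E
python3 k.py
```

```text
weight z 0.2081 x 0.0233
handle 49 -0.038573978467076976 [0.1831 0.1893 0.1911]
```

Call:
{"fn": "drive_tool", "kwargs": {
  "increments": [
    {"rx": 0, "ry": 0, "rz": 0, "x": 0, "y": 0, "z": 0, "grip": 0},
    {"rx": 0, "ry": 0, "rz": 0, "x": 0, "y": 0, "z": 0, "grip": 0},
    {"rx": 0, "ry": 0, "rz": 0, "x": 0, "y": 0, "z": 0, "grip": 0},
    {"rx": 0, "ry": 0, "rz": 0, "x": 0, "y": 0, "z": 0, "grip": 0},
    {"rx": 0, "ry": 0, "rz": 0, "x": 0, "y": 0, "z": 0, "grip": 0},
    {"rx": 0, "ry": 0, "rz": 0, "x": 0, "y": 0, "z": 0, "grip": 0},
    {"rx": 0, "ry": 0, "rz": 0, "x": 0, "y": 0, "z": 0, "grip": 0},
    {"rx": 0, "ry": 0, "rz": 0, "x": 0, "y": 0, "z": 0, "grip": 0}
  ]
}}

```text
t: 28.23
tool_pos: [0.5857, 0.0038, 0.4198]
orientation: [0.764, 0.645, -0.0, 0.0]
force: [0.1, -0.0, 0.1]
opening: 0.0002
finger_force: 0.0
```

```bash
python3 k.py
```

```text
weight z 0.208 x 0.0235
handle 48 -0.03785614106666903 [0.1834 0.1894 0.1914]
```

Level, as expected (weight top 0.207, handle 0.186), and at rest.

```bash
python3 -c "
from workcell import arm
print(arm.hand_in())"
```

```text
the job is handed in; nothing more can be done
None
```

The chuck is fully home on the spindle shoulder and released, the load arm is level and at rest with its ball on the disc, and the job was handed in at about 28 s; the only mishap was on my first push at the handle, when the closed fingertips came down on top of it (about 15 N) before I backed off and pushed again.

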